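Find the dry blank and clamp it in the sanding jig

ROBOT

A 6-joint arm with a two-finger parallel gripper is mounted at the origin on the work surface. World frame = base frame: x ahead of the robot, y to its left, z up, the work surface at z = 0. Lengths are in mm, angles in degrees, forces in N, time in s.
With the tool pointing down it reaches from about 350 to 850 mm from the base axis. Payload 8.1 kg.
Tool frame: the origin (TCP) lies between the finger pads; the fingertips stand 14 mm ahead of it and the grasp point (between the pads) lies 5 mm behind it; z points along the fingers, x is the direction in which the jaws open and shut, and the axes are right-handed (so a half turn about z gives the same grasp; the last joint's range is limited). The gripper opens to 85 mm and grips with 20 to 120 N. Pads are 22 mm wide; open, the fingers measure 114 mm over their backs; the gripper's body (76 mm by 85 mm) begins 54 mm behind the grasp point. The pads swing forward as they close: fully open they stand 13 mm farther back than shut.
Start: joints at [-79.148, 7.471, 85.268, -0, 87.261, -4.893], TCP at [162.833, -577.487, 245.292] pointing down, gripper open.
Joint ranges: [-169.43, 169.43], [-51.17, 129.36], [1.28, 143.12], [-76.62, 256.62], [0, 156.53], [-152.29, 152.29]. Speed limits (degrees/s): [136.94, 136.94, 159.86, 180, 180, 180].

INTERFACE

Orientations are given as [roll, pitch, yaw] about the fixed x, y, z axes, in that order (R = Rz(yaw) Ry(pitch) Rx(roll)).
In Python, from bench import r, vision, job gives the robot as it stands.
- The arm moves only by the tool send_rows, never from a script. Its arguments are lists of equal length, an entry for each row: "dp": the shift along the world's x, y, z in mm, a list of three; "rot": the turn, a rotation vector about the world's x, y, z in rad, a list of three. In form: {"dp": [[tx, ty, tz], ...], "rot": [[wx, wy, wz], ...]}. A call has 1 to 5 rows; each row is the pose to reach, as a shift and turn from the pose commanded when the call began; what a row does not reach only later rows make up. A row lasts 1/8 s, in which the tool goes at most 62.5 mm and 10.7 degrees, less where a joint would pass 70% of its speed; a pose out of reach is approached as far as the arm can. A call with a gripper value outside its range is refused whole. "jaw" is the finger opening in mm, from 0 to 85.4, set as the call begins (left out, the last holds). The fingers move at their own pace and stop on an object; "force" is the grip in N (left out, the last holds). Time passes only in rows, so rows that repeat a pose let the fingers close. It gives the time, the measured TCP pose, the force and the opening at its end, in the units of the state.
- r.sense(): the state, without advancing time (a new reading comes with each control period).
- vision.snapshot(name): name is "side" or "top"; returns a dict with "pixels" (400x640x3 uint8, red, green, blue), "depth" (400x640 float32, mm along the optical axis (not along the pixel's ray), 0 where there is no reading), "intrinsics" (3x3 intrinsics, pixels), "k1" (the pictures are not rectified: a ray, as slopes to the right and down, at radius r is drawn at 1 + k1 r^2 times it, then the intrinsics apply), "world_from_camera" (4x4, takes a point from camera to world coordinates). Camera axes: x right, y down, z forward; pixel columns grow to the right and rows downward; lengths in mm; the calibration is good to about 2 mm. A picture is of the moment at which its call begins.
- job.hand_in(): hands the job in, once; it reports no verdict.
The state is a dict: "time": time; "joint_pos": joint angles; "qd": joint speeds; "joint_efforts": joint torques, N m; "tool_pos": TCP position; "tcp_rot": TCP orientation; "ft_force": force on the tool from outside, world axes, zero at the start; "wrist_torque": the same for the moment, N m; "finger_gap": finger opening in mm.
Only numpy, scipy, OpenCV 4.12 (cv2) and the standard library are available. Lean on these libraries where they do the work, as an engineer would, in place of code of your own. Each camera call takes 0.05 s, during which the arm holds its last target.

TASK

One or two of the timber blanks are dry; the others are damp and about twice as heavy, but all look the same, so feel their weight and lay every damp one flat on the drying rack, side by side. Clamp one dry blank in the sanding jig: loosen the wing knob, draw the jaw well back, lay the blank down in the middle of the jig and let go of it, push the jaw until the blank sits squarely against the fence with no gaps, then tighten the knob fully. If there is a second dry blank, leave it lying flat on the bench and do not shove the blue sanding block about.

Things in the scene. Friction and masses are not known exactly. Their poses are not given: they have to be found in the camera images.
- blank_a: Rough-sawn square timber blank, 150 long (its x axis), 50 to 54 square (each one differs a little), origin at its centre; it lies on any of its four long sides. All blanks look alike. A dry one weighs 0.17 to 0.22 kg, a damp one 0.34 to 0.42 kg; one or two of the blanks are dry, the others damp. May be absent.
- blank_b: Rough-sawn square timber blank, 150 long (its x axis), 50 to 54 square (each one differs a little), origin at its centre; it lies on any of its four long sides. All blanks look alike. A dry one weighs 0.17 to 0.22 kg, a damp one 0.34 to 0.42 kg; one or two of the blanks are dry, the others damp. May be absent.
- blank_c: Rough-sawn square timber blank, 150 long (its x axis), 50 to 54 square (each one differs a little), origin at its centre; it lies on any of its four long sides. All blanks look alike. A dry one weighs 0.17 to 0.22 kg, a damp one 0.34 to 0.42 kg; one or two of the blanks are dry, the others damp. May be absent.
- blank_d: Rough-sawn square timber blank, 150 long (its x axis), 50 to 54 square (each one differs a little), origin at its centre; it lies on any of its four long sides. All blanks look alike. A dry one weighs 0.17 to 0.22 kg, a damp one 0.34 to 0.42 kg; one or two of the blanks are dry, the others damp. May be absent.
- blank_e: Rough-sawn square timber blank, 150 long (its x axis), 50 to 54 square (each one differs a little), origin at its centre; it lies on any of its four long sides. All blanks look alike. A dry one weighs 0.17 to 0.22 kg, a damp one 0.34 to 0.42 kg; one or two of the blanks are dry, the others damp. May be absent.
- jig: Wooden sanding jig, fixed. Base board 230 (x), 180 (y), 18 thick; origin under its centre. Fixed fence at its +x end: 28 thick, 170 wide, face at x = +87, top 58 above the bench. Sliding jaw (block 50 in x, 140 in y, top 59 above the bench) runs along x to and from the fence. A blank lies on the base board between them, long side along y, its middle near y = 0.
- jaw_face (a point): Centre of the jaw's face that looks to the fence (20 above the base board); the knob's axis is 25 behind it. Axes as the jig's.
- jaw (a joint): Travel of the jaw, m: 0 = fully back (125 mm between jaw and fence), grows towards the fence, 0.115 = 10 mm gap. Slides with about 2 N when the knob is loose; locked when it is tight (do not force it).
- knob_grip (a point): Grip point on the axis of the black wing knob on the jaw: wing 60 long (x of this point), 14 thick (y), 26 tall; the point is 4 below its top, 95 above the bench, 22 above the round hub (r 20). The point turns with the knob; the knob travels with the jaw, which can be pulled and pushed by it when loose.
- knob (a joint): Angle of the wing knob, rad: turning it clockwise seen from above increases it and tightens. 0 to 1 = loose, jaw free (the shoe bites from 1.0); 1.9 = end stop, fully tight; above 1.5 counts as tight. Takes about 0.15 to 0.25 N m. Starts tight.
- rack: Drying rack fixed to the bench: five wooden slats (along y) on two bearers, 190 (x) by 270 (y), slat tops 26 above the bench; origin at bench level under its centre. Up to three blanks lie side by side across the slats (long side along x), at about y = -85, 0, +85.
- sponge: Blue foam sanding block 100 x 60 x 28 lying among the blanks; not needed, origin at the centre of its underside.
Things that resemble listed ones, but are neither listed nor needed, are in the scene too. What is shaped like the blank_c but turquoise is not meant. What is shaped like the blank_b but pink is not meant.

How it is judged:
By the outcome, as a careful person would: the job done as asked, in the order asked, and still so for the second after the job is handed in, with the robot touching nothing.
Of blank_a, blank_b, blank_c, blank_d, blank_e only 4 to 5 are there at a start; the rules pass over those that are not, and their reading is None.
At some moment in a run one of blank_a, blank_b, blank_c, blank_d, blank_e may be knocked a few centimetres aside while the robot is not near it.
Once in a run the grip may slacken for a moment while it holds something.
It also fails if it takes over 192 s, if anything falls off the work surface, if the arm or the gripper's body presses on something with over 40 N, if the wrist force passes 120 N, or if a joint passes its speed limit or range.

## Working session

There is one attempt and no reset: what is moved stays moved. The work goes in short steps, Python scripts to look and compute and a tool call to move; the robot and the scene stay as the last step left them, time stands still between calls to the robot, and variables do not carry over. Pictures are saved under pics/ and viewed, and the job is handed in when it is done.

Besides the shell and the picture viewer there is one more tool, called after "Emit:" as name(argument=value, ...), one argument or row to a line, values as JSON. send_rows: Moves the arm, as the interface text tells. Its arguments: {"type":"object","properties":{"dp":{"type":"array"},"rot":{"type":"array"},"jaw":{"type":"number"},"force":{"type":"number"}},"required":["dp","rot"]}

```bash
ls; mkdir -p pics; cat > h.py <<'E'
import numpy as np, cv2
from bench import r, vision, job
def snap(n,f=None):
    s=vision.snapshot(n)
    if f: cv2.imwrite('pics/'+f,cv2.cvtColor(s['pixels'],cv2.COLOR_RGB2BGR))
    np.savez('/tmp/%s.npz'%n,**{k:np.array(v) for k,v in s.items()})
    return s
def ray(s,u,v):
    K=s['intrinsics'];k1=float(s['k1'])
    p=np.array([(u-K[0,2])/K[0,0],(v-K[1,2])/K[1,1]]);q=p.copy()
    for _ in range(30): q=p/(1+k1*(q@q))
    T=s['world_from_camera']
    return T[:3,3],T[:3,:3]@np.array([q[0],q[1],1.])
def at_z(s,u,v,z):
    o,d=ray(s,u,v); return o+d*(z-o[2])/d[2]
def at_depth(s,u,v):
    o,d=ray(s,u,v); return o+d*s['depth'][int(round(v)),int(round(u))]
def load(n): 
    return dict(np.load('/tmp/%s.npz'%n))
def cloud(s):
    K=s['intrinsics'];k1=float(s['k1'])
    v,u=np.mgrid[0:400,0:640]
    p=np.stack([(u-K[0,2])/K[0,0],(v-K[1,2])/K[1,1]],-1);q=p.copy()
    for _ in range(30): q=p/(1+k1*(q**2).sum(-1,keepdims=True))
    d=s['depth'][...,None]
    c=np.concatenate([q*d,d],-1)
    T=s['world_from_camera']
    w=c@T[:3,:3].T+T[:3,3]; w[s['depth']==0]=np.nan
    return w
def crop(s,u0,v0,u1,v1,k,f):
    im=cv2.cvtColor(s['pixels'][v0:v1,u0:u1],cv2.COLOR_RGB2BGR)
    cv2.imwrite('pics/'+f,cv2.resize(im,None,fx=k,fy=k,interpolation=cv2.INTER_CUBIC))
E
python3 - <<'E'
from h import *
a=snap('top','t0.png');b=snap('side','s0.png')
for s in(a,b): print(s['intrinsics'],s['k1'],s['world_from_camera'],(s['depth']==0).mean())
print(r.sense())
E
```

```text
pics
[[429.19030105   0.         320.51422649]
 [  0.         429.19030105 204.04437671]
 [  0.           0.           1.        ]] -0.015253821440292695 [[-1.77184278e-02 -9.89842130e-01  1.41062452e-01  3.31870494e+02]
 [-9.99766117e-01  1.92896244e-02  9.77864202e-03  2.31206944e+00]
 [-1.24003536e-02 -1.40856198e-01 -9.89952404e-01  1.17099271e+03]
 [ 0.00000000e+00  0.00000000e+00  0.00000000e+00  1.00000000e+00]] 0.0037890625
[[388.87045441   0.         316.20459773]
 [  0.         388.87045441 197.50259996]
 [  0.           0.           1.        ]] -0.027150515560032916 [[-9.65676755e-01 -2.04614834e-01  1.60003669e-01  2.98218551e+02]
 [-2.59615651e-01  7.40751916e-01 -6.19585598e-01  6.79248285e+02]
 [ 8.25338033e-03 -6.39858867e-01 -7.68448120e-01  9.34468518e+02]
 [ 0.00000000e+00  0.00000000e+00  0.00000000e+00  1.00000000e+00]] 0.003875
{'time': 0.1, 'joint_pos': array([-7.91479640e+01,  7.51168260e+00,  8.53248494e+01, -1.62539910e-03,
        8.72618941e+01, -4.89505157e+00]), 'qd': array([ 0.02190515, -0.14878597, -0.13945632, -0.05839996,  0.04398886,
        0.04402531]), 'joint_efforts': array([ 2.13673506e-03, -5.70954716e+01, -5.01940119e+01,  2.68028612e-05,
        8.15661333e-03,  4.83225790e-05]), 'tool_pos': array([ 162.73457509, -577.00295295,  244.32257255]), 'tcp_rot': array([-1.79993219e+02,  9.82056313e-02, -7.42528276e+01]), 'ft_force': array([ 0.05722894, -0.499417  ,  0.16716799]), 'wrist_torque': array([-0.05746384, -0.00448477,  0.04256253]), 'finger_gap': 85.53375698331621}
```

View pics/t0.png

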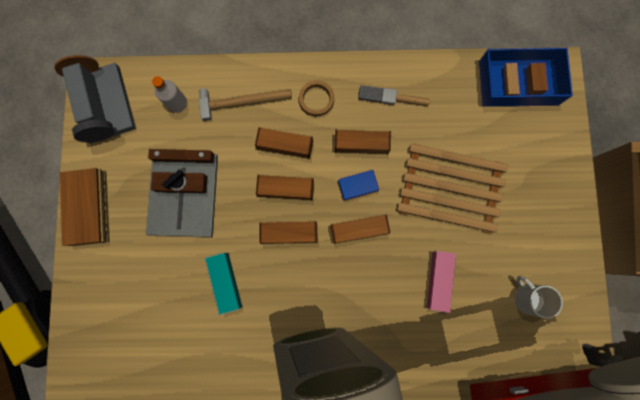

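View pics/s0.png

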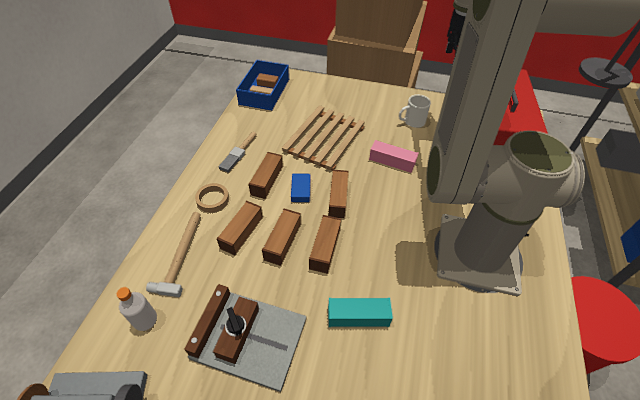

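Five brown blanks are visible in the top view: (284,142), (362,141), (285,187), (288,232) and (360,229). Lookalikes are turquoise (223,283), pink (441,281), small blocks in the bin (512,78)/(538,78) and the board (82,206); none of these fits the description. Next I measure positions from both views.

```bash
cat >> h.py <<'E'
def blobs(s,zmin,zmax,box,amin=100):
    w=cloud(s); 
    m=(w[...,2]>zmin)&(w[...,2]<zmax)&(w[...,0]>box[0])&(w[...,0]<box[1])&(w[...,1]>box[2])&(w[...,1]<box[3])
    m=cv2.morphologyEx(m.astype(np.uint8),cv2.MORPH_OPEN,np.ones((3,3)))
    n,l,st,c=cv2.connectedComponentsWithStats(m)
    for i in range(1,n):
        if st[i,4]<amin: continue
        k=l==i; p=w[k]
        (cx,cy),(a,b),ang=cv2.minAreaRect(p[:,:2].astype(np.float32))
        if a<b: a,b,ang=b,a,ang+90
        print('px',c[i].round(),'n',st[i,4],'xy',round(cx,1),round(cy,1),'LxW',round(a,1),round(b,1),'ang',round((ang+90)%180-90,1),'z med',round(float(np.median(p[:,2])),1),'rgb',s['pixels'][k].mean(0).round())
E
python3 - <<'E'
from h import *
for n in('top','side'):
    s=load(n);print(n)
    blobs(s,42,66,(250,700,-250,450))
    print('low'); blobs(s,14,36,(250,700,-450,450),60)
    print('hi'); blobs(s,68,110,(250,700,150,450),20)
E
```

```text
top
px [283. 141.] n 1050 xy 665.3 111.1 LxW 151.4 52.0 ang 78.5 z med 51.3 rgb [109.  66.  29.]
px [362. 140.] n 1097 xy 664.0 -102.6 LxW 149.5 53.3 ang 86.9 z med 52.2 rgb [105.  64.  29.]
px [184. 155.] n 623 xy 631.6 376.9 LxW 144.7 29.5 ang 87.6 z med 58.1 rgb [62. 38. 21.]
px [161. 181.] n 185 xy 559.9 434.5 LxW 51.3 31.4 ang -5.3 z med 59.2 rgb [60. 34. 17.]
px [191. 183.] n 478 xy 556.5 370.7 LxW 95.4 50.4 ang 87.8 z med 59.2 rgb [62. 39. 24.]
px [284. 186.] n 1144 xy 541.1 108.9 LxW 150.4 54.5 ang 85.1 z med 53.4 rgb [112.  67.  29.]
px [360. 229.] n 1099 xy 425.0 -89.0 LxW 150.6 50.5 ang -81.0 z med 50.6 rgb [118.  74.  35.]
px [288. 232.] n 1205 xy 418.7 100.7 LxW 149.7 54.2 ang -89.8 z med 54.6 rgb [108.  65.  29.]
px [220. 277.] n 1003 xy 305.0 276.1 LxW 123.4 55.0 ang 14.8 z med 53.8 rgb [  7. 117. 107.]
low
px [449. 156.] n 715 xy 623.2 -341.8 LxW 221.7 27.0 ang 76.3 z med 25.9 rgb [129.  97.  57.]
px [189. 203.] n 2968 xy 530.0 376.6 LxW 228.0 148.8 ang -1.3 z med 18.9 rgb [90. 91. 84.]
px [449. 171.] n 752 xy 579.4 -338.2 LxW 234.7 24.0 ang 76.4 z med 26.2 rgb [130. 
[... 2048 characters left out ...]
1.] n 72 xy 634.2 76.0 LxW 67.5 3.3 ang 77.9 z med 25.3 rgb [70. 47. 29.]
px [236. 243.] n 130 xy 669.7 148.7 LxW 76.3 43.8 ang 78.3 z med 24.7 rgb [58. 38. 24.]
px [272. 258.] n 70 xy 548.9 182.1 LxW 52.3 5.0 ang -4.3 z med 25.7 rgb [41. 25. 17.]
px [318. 267.] n 79 xy 421.0 174.2 LxW 50.1 4.2 ang -0.4 z med 24.7 rgb [41. 25. 17.]
px [219. 322.] n 645 xy 610.1 375.9 LxW 148.4 24.2 ang 87.2 z med 19.0 rgb [114. 112. 105.]
px [272. 337.] n 3018 xy 478.2 377.6 LxW 144.7 127.1 ang -90.0 z med 18.1 rgb [141. 141. 134.]
px [352. 323.] n 141 xy 303.5 303.0 LxW 109.2 3.2 ang 15.0 z med 25.0 rgb [20. 72. 68.]
hi
px [234. 322.] n 311 xy 559.3 393.4 LxW 54.3 38.8 ang -19.2 z med 95.1 rgb [39. 37. 37.]
```

```bash
python3 - <<'E'
from h import *
s=load('top');crop(s,135,135,235,245,5,'t0j.png');crop(s,245,120,405,250,5,'t0b.png')
s=load('side');crop(s,175,275,315,395,5,'s0j.png')
E
```

```text
(no output)
```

View pics/t0j.png

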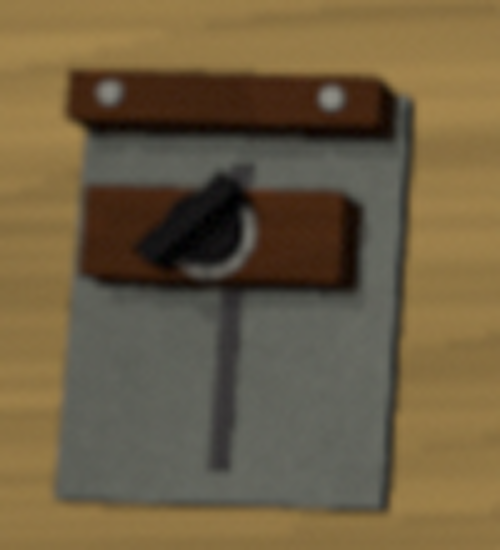

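View pics/s0j.png

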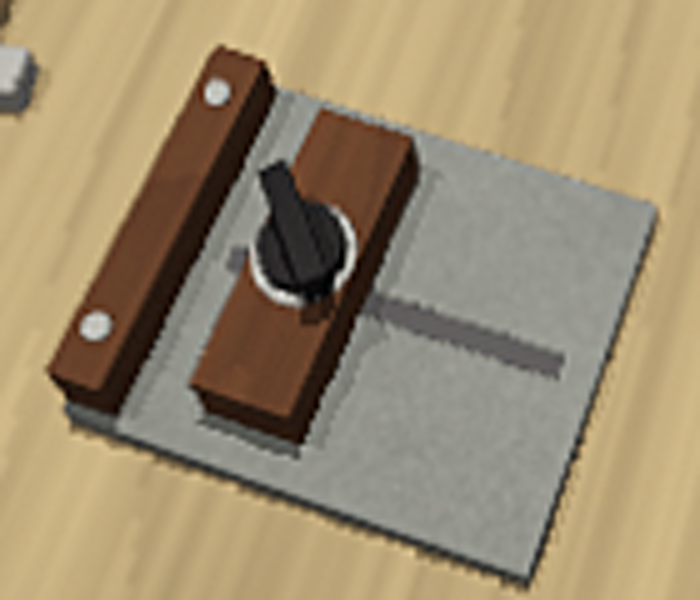

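View pics/t0b.png

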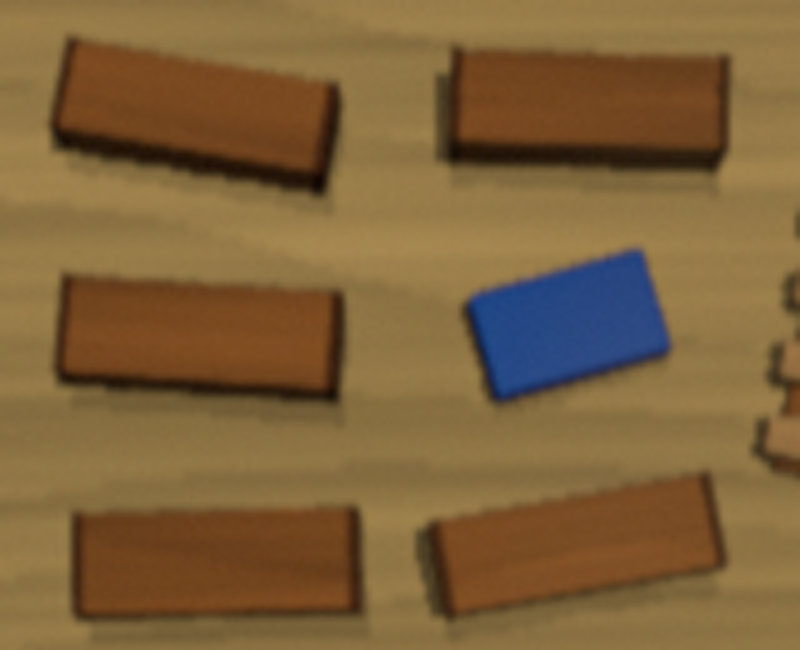

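```bash
python3 - <<'E'
from h import *
for n in('top','side'):
    s=load(n);print(n)
    print('wing'); blobs(s,85,110,(450,650,300,480),10)
    print('rack'); blobs(s,14,36,(400,700,-600,-180),60)
    w=cloud(s).reshape(-1,3)
    # fence front edge & jaw edges
    th=np.radians(-2.6); c,sn=np.cos(th),np.sin(th)
    for th in np.radians([-3.4,-3,-2.6,-2.2,-1.8]):
        c,sn=np.cos(th),np.sin(th)
        out=[]
        for nm,(x0,x1,z0) in dict(fence=(600,665,50),jaw=(510,598,52)).items():
            p=w[(w[:,0]>x0)&(w[:,0]<x1)&(w[:,1]>285)&(w[:,1]<470)&(w[:,2]>z0)&(w[:,2]<66)]
            a=p[:,0]*c+p[:,1]*sn; b=-p[:,0]*sn+p[:,1]*c
            out+=[nm,np.percentile(a,[2,98]).round(1),np.percentile(b,[1,99]).round(1)]
        print(np.degrees(th).round(1),*out)
    p=w[(w[:,0]>400)&(w[:,0]<680)&(w[:,1]>260)&(w[:,1]<490)&(w[:,2]>11)&(w[:,2]<24)]
    print('base',cv2.minAreaRect(p[:,:2].astype(np.float32)),np.percentile(p,[.5,99.5],axis=0))
E
```

```text
top
wing
px [172. 179.] n 167 xy 557.7 393.9 LxW 60.5 15.1 ang -48.9 z med 98.2 rgb [19. 17. 16.]
rack
px [458. 158.] n 869 xy 617.7 -364.1 LxW 267.7 27.0 ang 76.3 z med 26.0 rgb [130.  97.  57.]
px [456. 173.] n 871 xy 575.4 -355.7 LxW 270.8 26.2 ang 77.0 z med 26.1 rgb [131.  98.  58.]
px [453. 188.] n 874 xy 534.4 -345.0 LxW 270.1 23.7 ang 76.5 z med 26.0 rgb [132.  98.  58.]
px [450. 202.] n 884 xy 493.4 -335.5 LxW 271.0 23.8 ang 76.5 z med 25.9 rgb [133. 100.  59.]
px [446. 217.] n 857 xy 452.6 -326.2 LxW 272.2 24.3 ang 76.8 z med 26.1 rgb [135. 101.  60.]
-3.4 fence [594.  622.1] [342.6 505.3] jaw [508.8 558. ] [356.3 496. ]
-3.0 fence [597.1 625. ] [338.3 501. ] jaw [511.8 561. ] [352.6 492.2]
-2.6 fence [600.1 627.8] [334.  496.7] jaw [514.8 564. ] [348.8 488.6]
-2.2 fence [603.  630.8] [329.6 492.3] jaw [517.7 567. ] [345.  484.9]
-1.8 fence [605.6 633.8] [325.2 487.9] jaw [520.5 569.6] [341.2 481.2]
base ((531.3031616210938, 395.7597961425781), (183.37033081054688, 230.0252227783203), 87.48714447021484) [[417.54863096 302.37350646  12.16791166]
 [624.26348396 487.28579852  
[... 430 characters left out ...]
4.9 LxW 273.4 23.0 ang 76.4 z med 25.3 rgb [167. 137. 100.]
px [344. 144.] n 398 xy 454.1 -325.0 LxW 272.0 24.2 ang 75.9 z med 25.4 rgb [169. 139. 101.]
-3.4 fence [596.2 623.8] [344.6 505.7] jaw [510.7 559.5] [357.8 495.6]
-3.0 fence [599.1 626.5] [340.3 501.3] jaw [513.8 562.5] [354.  491.8]
-2.6 fence [602.1 629.4] [335.9 497. ] jaw [516.7 565.4] [350.3 488. ]
-2.2 fence [604.9 632.2] [331.6 492.6] jaw [519.5 568.4] [346.6 484.3]
-1.8 fence [607.4 635.3] [327.3 488.3] jaw [522.3 571.3] [342.9 480.4]
base ((532.5657958984375, 394.69952392578125), (182.18984985351562, 229.47225952148438), 87.07198333740234) [[417.10119864 305.2448774   12.56923443]
 [634.40091828 487.79764856  23.19267758]]
```

The wing knob is at about (559,394), world angle −49°, with its top at about z 98. The jig is at (532,395) with yaw −2.6°. The rack is at (535,−345) with yaw −13.4°. The two views agree to about 2 mm. I'll prepare the jig first.

Emit:
send_rows(
  dp=[
    [200, 230, 0],
    [200, 230, 0],
    [200, 230, 0],
    [200, 230, 0],
    [200, 230, 0],
  ],
  rot=[
    [0, 0, 0.6],
    [0, 0, 0.6],
    [0, 0, 0.6],
    [0, 0, 0.6],
    [0, 0, 0.6],
  ],
  jaw=45,
  force=60,
)

```text
time: 0.72
tool_pos: [363.8, -345.5, 245.0]
tcp_rot: [-180.0, 0.0, -39.8]
ft_force: [0.0, -0.1, 0.3]
finger_gap: 44.9
```

Emit:
send_rows(
  dp=[
    [90, 295, 0],
    [90, 295, 0],
    [90, 295, 0],
    [90, 295, 0],
    [90, 295, 0],
  ],
  rot=[
    [0, 0, 0.6],
    [0, 0, 0.6],
    [0, 0, 0.6],
    [0, 0, 0.6],
    [0, 0, 0.6],
  ],
)

```text
time: 1.35
tool_pos: [452.9, -50.3, 245.1]
tcp_rot: [-180.0, -0.0, -5.5]
ft_force: [0.1, -0.1, 0.0]
finger_gap: 45.0
```

Emit:
send_rows(
  dp=[
    [65, 295, 0],
    [65, 295, 0],
    [65, 295, 0],
    [65, 295, 0],
    [65, 295, 0],
  ],
  rot=[
    [0, 0, 0.6],
    [0, 0, 0.6],
    [0, 0, 0.6],
    [0, 0, 0.6],
    [0, 0, 0.6],
  ],
)

```text
time: 1.98
tool_pos: [517.6, 244.9, 244.8]
tcp_rot: [-180.0, 0.0, 29.0]
ft_force: [0.2, -1.4, 0.1]
finger_gap: 45.4
```

Emit:
send_rows(
  dp=[
    [41, 151, 0],
    [41, 151, -40],
    [41, 151, -90],
    [41, 151, -115],
    [41, 151, -115],
  ],
  rot=[
    [0, 0, 0.216],
    [0, 0, 0.216],
    [0, 0, 0.216],
    [0, 0, 0.216],
    [0, 0, 0.216],
  ],
)

```text
time: 2.6
tool_pos: [555.8, 392.4, 124.9]
tcp_rot: [-179.9, 0.5, 41.3]
ft_force: [0.1, -0.9, 0.6]
finger_gap: 44.7
```

```bash
python3 - <<'E'
from h import *
s=snap('side');crop(s,150,230,310,370,5,'s1.png');s=snap('top');crop(s,120,110,250,230,5,'t1.png')
S=r.sense();print(S['tool_pos'],S['tcp_rot'],S['ft_force'],S['joint_pos'])
E
```

```text
[558.95426806 393.2772204  131.02326056] [1.79996679e+02 8.24817020e-03 4.12440833e+01] [ 0.50920323 -0.04999601  1.3636726 ] [ 3.08361457e+01  2.43468785e+01  7.73540622e+01 -4.85736779e-03
  7.83065718e+01 -1.04069530e+01]
```

View pics/s1.png

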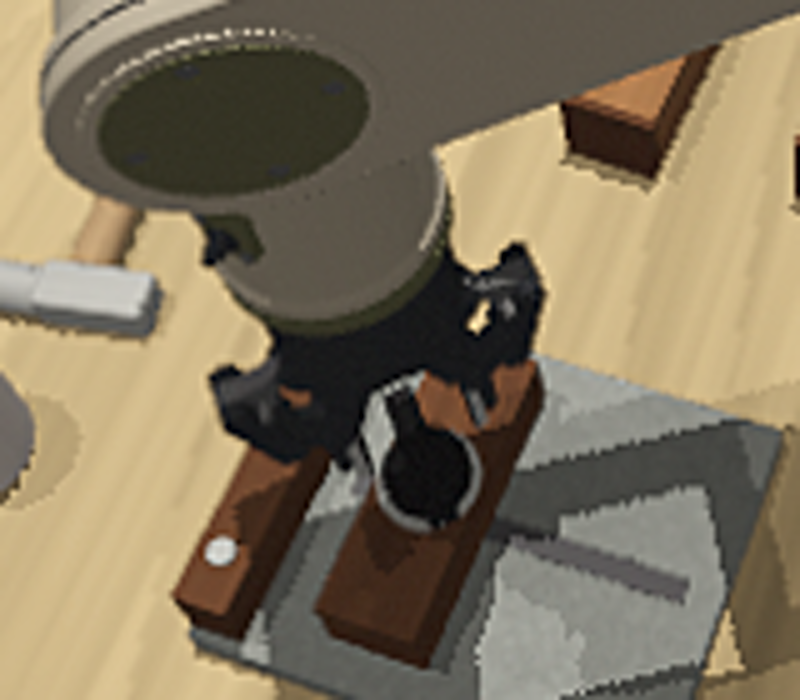

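View pics/t1.png

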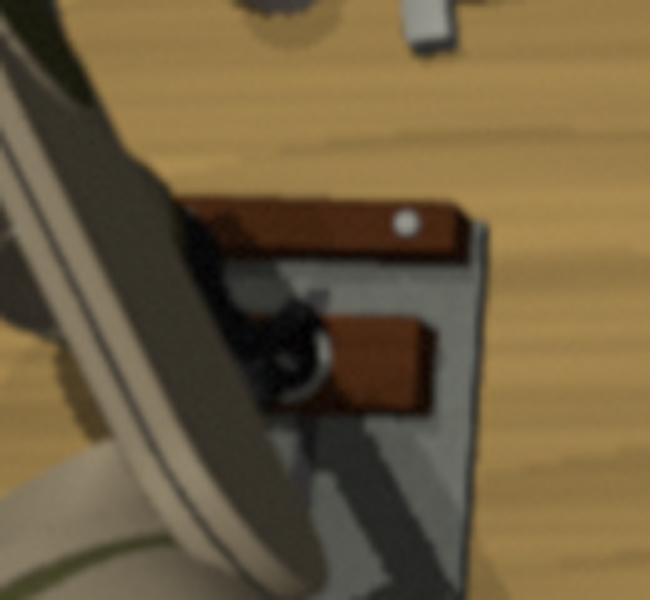

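The side crop shows the fingers either side of the wing at about (410,430), aligned with it. Lower and close.

Emit:
send_rows(
  dp=[
    [0, 0, -20],
    [0, 0, -39],
    [0, 0, -39],
  ],
  rot=[
    [0, 0, 0],
    [0, 0, 0],
    [0, 0, 0],
  ],
)

```text
time: 3.08
tool_pos: [557.3, 392.2, 88.5]
tcp_rot: [-180.0, 0.3, 41.2]
ft_force: [-0.3, 0.4, -0.2]
finger_gap: 44.8
```

Emit:
send_rows(
  dp=[
    [0, 0, 0],
    [0, 0, 0],
    [0, 0, 0],
    [0, 0, 0],
    [0, 0, 0],
  ],
  rot=[
    [0, 0, 0],
    [0, 0, 0],
    [0, 0, 0],
    [0, 0, 0],
    [0, 0, 0],
  ],
  jaw=0,
  force=60,
)

```text
time: 3.7
tool_pos: [559.1, 393.6, 92.3]
tcp_rot: [180.0, -0.0, 41.3]
ft_force: [-2.8, -3.7, 5.7]
finger_gap: 12.9
```

Emit:
send_rows(
  dp=[
    [0, 0, 0],
    [0, 0, 0],
    [0, 0, 0],
    [0, 0, 0],
    [0, 0, 0],
  ],
  rot=[
    [0, 0, 0.14],
    [0, 0, 0.28],
    [0, 0, 0.42],
    [0, 0, 0.56],
    [0, 0, 0.7],
  ],
)

```text
time: 4.32
tool_pos: [558.9, 393.3, 92.2]
tcp_rot: [180.0, 0.0, 81.6]
ft_force: [-4.3, -4.3, 7.1]
finger_gap: 12.5
```

Emit:
send_rows(
  dp=[
    [0, 0, 0],
    [0, 0, 0],
    [0, 0, 0],
    [0, 0, 0],
    [0, 0, 0],
  ],
  rot=[
    [0, 0, 0.14],
    [0, 0, 0.28],
    [0, 0, 0.42],
    [0, 0, 0.56],
    [0, 0, 0.7],
  ],
)

```text
time: 4.95
tool_pos: [559.4, 392.9, 92.2]
tcp_rot: [180.0, 0.1, 121.7]
ft_force: [-1.2, -6.3, 5.6]
finger_gap: 12.7
```

```bash
python3 - <<'E'
from h import *
S=r.sense();print(S)
E
```

```text
{'time': 4.95, 'joint_pos': array([ 3.08164044e+01,  2.64032187e+01,  7.89265237e+01, -6.23860182e-02,
        7.46431389e+01, -9.08655724e+01]), 'qd': array([-2.24192448e-02,  8.22981540e-03, -2.18116889e-02, -7.06028225e-02,
       -1.74340148e-02, -6.37959156e+01]), 'joint_efforts': array([  2.56373473, -67.68605947, -46.58396602,   1.18852012,
        -1.52314749,   2.17132933]), 'tool_pos': array([559.43335989, 392.89461293,  92.18551582]), 'tcp_rot': array([1.79973802e+02, 6.05690138e-02, 1.21698470e+02]), 'ft_force': array([-1.20651951, -6.25876301,  5.56191028]), 'wrist_torque': array([-0.86502737,  0.33756701, -0.20631851]), 'finger_gap': 12.736507928528612}
```

Emit:
send_rows(
  dp=[
    [-8, 0.4, 0],
    [-22, 1, 0],
    [-37, 1.7, 0],
    [-52, 2.4, 0],
    [-60, 2.7, 0],
  ],
  rot=[
    [0, 0, 0],
    [0, 0, 0],
    [0, 0, 0],
    [0, 0, 0],
    [0, 0, 0],
  ],
)

```text
time: 5.58
tool_pos: [499.1, 395.7, 92.2]
tcp_rot: [179.9, 0.1, 121.3]
ft_force: [2.2, -5.3, 4.3]
finger_gap: 12.4
```

Emit:
send_rows(
  dp=[
    [-10, 0.4, 0],
    [-20, 0.9, 0],
    [-25, 1.1, 0],
    [-25, 1.1, 0],
  ],
  rot=[
    [0, 0, 0],
    [0, 0, 0],
    [0, 0, 0],
    [0, 0, 0],
  ],
)

```text
time: 6.08
tool_pos: [473.8, 396.9, 92.2]
tcp_rot: [180.0, 0.1, 121.3]
ft_force: [-1.0, -6.5, 8.4]
finger_gap: 12.8
```

Emit:
send_rows(
  dp=[
    [0, 0, 0],
    [0, 0, 0],
    [0, 0, 0],
    [0, 0, 40],
    [0, 0, 90],
  ],
  rot=[
    [0, 0, 0],
    [0, 0, 0],
    [0, 0, 0],
    [0, 0, 0],
    [0, 0, 0],
  ],
  jaw=45,
)

```text
time: 6.7
tool_pos: [472.8, 396.7, 180.4]
tcp_rot: [-179.8, 0.0, 121.4]
ft_force: [1.2, -0.6, 1.5]
finger_gap: 44.9
```

Emit:
send_rows(
  dp=[
    [-25, -150, 0],
    [-25, -150, 0],
    [-53, -297, 0],
    [-53, -297, 0],
    [-53, -297, 0],
  ],
  rot=[
    [0, 0, -0.9],
    [0, 0, -0.9],
    [0, 0, -0.9],
    [0, 0, -0.9],
    [0, 0, -0.9],
  ],
  jaw=85,
)

```text
time: 7.32
tool_pos: [420.3, 98.5, 181.4]
tcp_rot: [180.0, -0.0, 69.6]
ft_force: [0.8, -1.0, 0.4]
finger_gap: 85.3
```

```bash
python3 - <<'E'
from h import *
a=snap('top','t2.png');b=snap('side','s2.png')
print(r.sense()['ft_force'])
for s in (a,b):
    print('knob');blobs(s,85,110,(350,650,300,480),10)
    blobs(s,42,66,(250,720,-250,490))
E
```

```text
[0.45865619 0.47093852 0.0234077 ]
knob
px [170. 212.] n 160 xy 472.9 397.7 LxW 60.4 14.6 ang 31.1 z med 99.0 rgb [22. 20. 19.]
px [284. 141.] n 1056 xy 665.2 110.8 LxW 150.8 52.0 ang 78.8 z med 51.3 rgb [110.  66.  29.]
px [362. 140.] n 1088 xy 664.1 -102.5 LxW 149.1 54.0 ang 87.3 z med 52.4 rgb [107.  65.  30.]
px [180. 155.] n 737 xy 632.5 390.2 LxW 171.0 30.0 ang 87.2 z med 58.3 rgb [64. 40. 23.]
px [308. 187.] n 195 xy 535.7 47.8 LxW 53.0 29.5 ang -2.7 z med 53.6 rgb [104.  63.  28.]
px [157. 214.] n 337 xy 474.2 437.5 LxW 61.9 49.2 ang 87.9 z med 59.6 rgb [65. 39. 22.]
px [191. 214.] n 434 xy 470.4 358.6 LxW 62.9 49.4 ang 88.3 z med 59.4 rgb [67. 42. 26.]
px [360. 229.] n 1099 xy 424.9 -88.8 LxW 150.2 50.4 ang -81.0 z med 50.7 rgb [119.  74.  36.]
px [210. 269.] n 170 xy 319.2 303.2 LxW 83.0 19.7 ang 5.1 z med 53.9 rgb [ 33. 118. 105.]
knob
px [269. 331.] n 215 xy 474.5 397.9 LxW 59.4 15.6 ang 32.0 z med 98.2 rgb [40. 38. 38.]
px [265. 170.] n 632 xy 665.8 -102.9 LxW 154.5 54.6 ang 87.3 z med 51.7 rgb [147. 102.  65.]
px [339. 200.] n 248 xy 421.0 -56.9 LxW 88.9 49.7 ang -81.0 z med 49.6 rgb [154. 108.  69.]
px [239. 224.] n 870 xy 666.5 110.5 LxW 153.6 52.7 ang 78.6 z med 50.9 rgb [154. 107.  68.]
px [282. 233.] n 940 xy 541.8 108.9 LxW 151.6 54.6 ang 85.5 z med 52.6 rgb [155. 108.  69.]
px [325. 240.] n 986 xy 420.0 99.9 LxW 152.3 54.3 ang -89.6 z med 53.8 rgb [106.  72.  45.]
px [206. 319.] n 990 xy 634.8 390.3 LxW 169.5 30.9 ang 87.7 z med 57.6 rgb [103.  70.  49.]
px [353. 309.] n 1120 xy 304.3 275.9 LxW 123.3 55.1 ang 15.6 z med 52.2 rgb [ 62. 169. 160.]
px [278. 319.] n 409 xy 472.6 353.9 LxW 52.9 51.6 ang 89.7 z med 58.3 rgb [108.  69.  45.]
px [264. 355.] n 715 xy 476.5 425.9 LxW 83.4 51.1 ang 87.5 z med 59.2 rgb [102.  71.  51.]
```

View pics/s2.png

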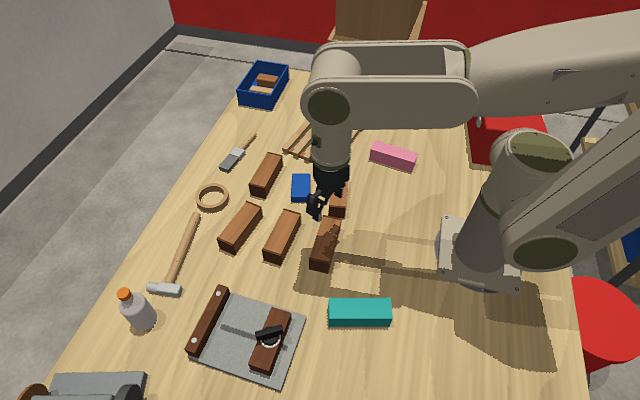

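Emit:
send_rows(
  dp=[
    [0, 0, -30],
    [0, 0, -60],
    [0, 0, -60],
    [0, 0, -60],
    [0, 0, -60],
  ],
  rot=[
    [0, 0, -0.9],
    [0, 0, -0.9],
    [0, 0, -0.9],
    [0, 0, -0.9],
    [0, 0, -0.9],
  ],
)

```text
time: 8.05
tool_pos: [420.9, 100.9, 121.2]
tcp_rot: [-180.0, -0.0, 18.1]
ft_force: [0.2, -0.7, -0.1]
finger_gap: 85.1
```

Emit:
send_rows(
  dp=[
    [0, 0, 0],
    [-1, 0, 0],
    [-1, 0, -50],
    [-1, 0, -91],
    [-1, 0, -91],
  ],
  rot=[
    [0, 0, -0.18],
    [0, 0, -0.318],
    [0, 0, -0.318],
    [0, 0, -0.318],
    [0, 0, -0.318],
  ],
)

```text
time: 8.68
tool_pos: [416.6, 100.4, 27.3]
tcp_rot: [180.0, 0.4, 0.2]
ft_force: [0.3, -0.1, -0.1]
finger_gap: 85.4
```

Emit:
send_rows(
  dp=[
    [0, 0, 0],
    [0, 0, 0],
    [0, 0, 0],
    [0, 0, 0],
  ],
  rot=[
    [0, 0, 0],
    [0, 0, 0],
    [0, 0, 0],
    [0, 0, 0],
  ],
  jaw=20,
  force=60,
)

```text
time: 9.18
tool_pos: [422.0, 100.7, 32.7]
tcp_rot: [-180.0, -0.3, 0.1]
ft_force: [-0.7, 0.0, 6.3]
finger_gap: 53.3
```

Emit:
send_rows(
  dp=[
    [0, 0, 20],
    [0, 0, 60],
    [0, 0, 90],
    [0, 0, 90],
    [0, 0, 90],
  ],
  rot=[
    [0, 0, 0],
    [0, 0, 0],
    [0, 0, 0],
    [0, 0, 0],
    [0, 0, 0],
  ],
)

```text
time: 9.8
tool_pos: [419.6, 100.3, 119.8]
tcp_rot: [-180.0, 0.0, 0.1]
ft_force: [-0.2, -0.2, -1.9]
finger_gap: 53.3
```

Emit:
send_rows(
  dp=[
    [0, 0, 0],
    [0, 0, 0],
  ],
  rot=[
    [0, 0, 0],
    [0, 0, 0],
  ],
)

```text
time: 10.05
tool_pos: [419.0, 100.2, 119.1]
tcp_rot: [180.0, 0.1, 0.1]
ft_force: [-0.1, -0.3, -2.5]
finger_gap: 53.2
```

Emit:
send_rows(
  dp=[
    [0, 0, 0],
  ],
  rot=[
    [0, 0, 0],
  ],
)

```text
time: 10.18
tool_pos: [419.4, 100.3, 119.7]
tcp_rot: [180.0, 0.1, 0.1]
ft_force: [0.1, -1.1, -2.0]
finger_gap: 53.5
```

Emit:
send_rows(
  dp=[
    [0, 0, 0],
  ],
  rot=[
    [0, 0, 0],
  ],
)

```text
time: 10.3
tool_pos: [419.7, 100.3, 120.0]
tcp_rot: [180.0, 0.0, 0.1]
ft_force: [0.7, -0.3, -1.8]
finger_gap: 53.4
```

Emit:
send_rows(
  dp=[
    [0, 0, 0],
  ],
  rot=[
    [0, 0, 0],
  ],
)

```text
time: 10.42
tool_pos: [419.8, 100.3, 120.2]
tcp_rot: [180.0, 0.0, 0.1]
ft_force: [-0.1, 0.4, -2.2]
finger_gap: 53.2
```

Emit:
send_rows(
  dp=[
    [0, 0, 0],
  ],
  rot=[
    [0, 0, 0],
  ],
)

```text
time: 10.55
tool_pos: [419.9, 100.3, 120.3]
tcp_rot: [-180.0, -0.0, 0.1]
ft_force: [0.5, 0.4, -1.9]
finger_gap: 53.4
```

It weighs about 2.0 N, so it is dry and goes into the jig.

Emit:
send_rows(
  dp=[
    [10, 10, 45],
    [40, 60, 45],
    [75, 115, 45],
    [105, 165, 45],
    [120, 210, 45],
  ],
  rot=[
    [0, 0, 0],
    [0, 0, -0.046],
    [0, 0, -0.046],
    [0, 0, -0.046],
    [0, 0, -0.046],
  ],
)

```text
time: 11.18
tool_pos: [541.0, 312.3, 165.0]
tcp_rot: [-180.0, -0.0, -2.5]
ft_force: [0.3, -0.7, -2.1]
finger_gap: 53.4
```

Emit:
send_rows(
  dp=[
    [10, 45, 0],
    [19, 83.5, 0],
    [19, 83.5, 0],
    [19, 83.5, -40],
    [19, 83.5, -80],
  ],
  rot=[
    [0, 0, 0],
    [0, 0, 0],
    [0, 0, 0],
    [0, 0, 0],
    [0, 0, 0],
  ],
)

```text
time: 11.8
tool_pos: [559.3, 393.5, 85.0]
tcp_rot: [-180.0, -0.1, -2.5]
ft_force: [0.1, 0.5, -3.1]
finger_gap: 52.9
```

Emit:
send_rows(
  dp=[
    [0, 0, 0],
    [0, 0, 0],
  ],
  rot=[
    [0, 0, 0],
    [0, 0, 0],
  ],
)

```text
time: 12.05
tool_pos: [559.6, 393.8, 86.9]
tcp_rot: [-180.0, -0.1, -2.5]
ft_force: [-0.2, -0.6, -1.7]
finger_gap: 53.2
```

```bash
python3 - <<'E'
from h import *
s=snap('side');crop(s,150,230,310,370,5,'s3.png');S=r.sense();print(S['tool_pos'],S['tcp_rot'],S['ft_force'],S['finger_gap'])
E
```

```text
[560.24414759 394.25836123  88.01808716] [-1.79892795e+02 -1.67995353e-01 -2.54081702e+00] [ 0.35042547  0.63630915 -1.24288386] 53.129444908972545
```

View pics/s3.png

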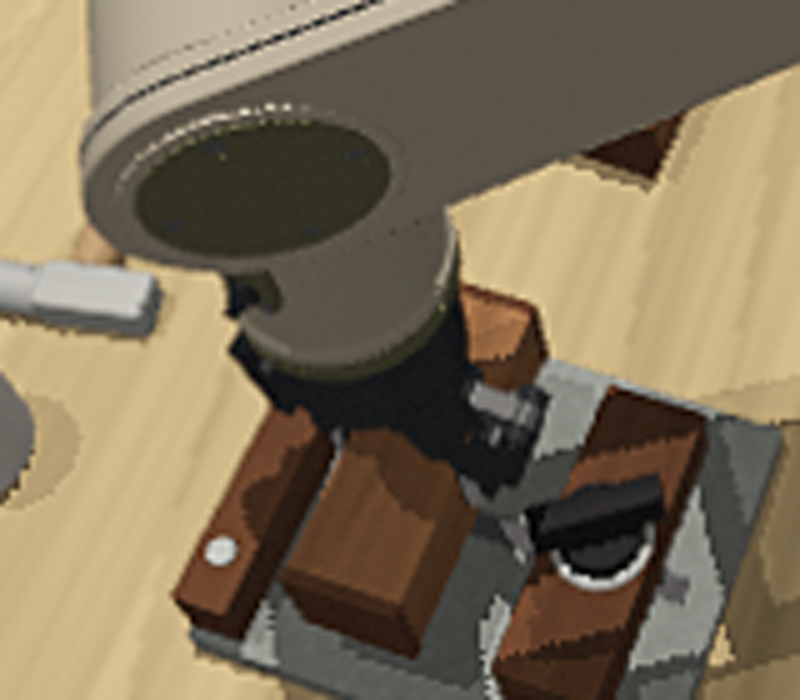

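The side crop shows the blank (380,540) between fence and jaw, clear of both. Lower.

Emit:
send_rows(
  dp=[
    [0, 0, -10],
    [0, 0, -22],
    [0, 0, -31],
    [0, 0, -36],
    [0, 0, -36],
  ],
  rot=[
    [0, 0, 0],
    [0, 0, 0],
    [0, 0, 0],
    [0, 0, 0],
    [0, 0, 0],
  ],
)

```text
time: 12.72
tool_pos: [558.9, 393.7, 50.9]
tcp_rot: [180.0, 0.0, -2.5]
ft_force: [-6.2, -5.4, 13.3]
finger_gap: 53.2
```

Emit:
send_rows(
  dp=[
    [0, 0, -1],
    [0, 0, -1],
  ],
  rot=[
    [0, 0, 0],
    [0, 0, 0],
  ],
)

```text
time: 12.98
tool_pos: [558.9, 393.7, 50.9]
tcp_rot: [180.0, 0.0, -2.5]
ft_force: [-9.9, -8.3, 19.2]
finger_gap: 53.1
```

Emit:
send_rows(
  dp=[
    [0, 0, 2.5],
    [0, 0, 2.5],
    [0, 0, 2.5],
  ],
  rot=[
    [0, 0, 0],
    [0, 0, 0],
    [0, 0, 0],
  ],
  jaw=68,
)

```text
time: 13.35
tool_pos: [560.2, 393.1, 51.4]
tcp_rot: [180.0, -0.1, -2.5]
ft_force: [4.2, -3.9, 1.7]
finger_gap: 68.0
```

Emit:
send_rows(
  dp=[
    [0, 0, 0],
    [0, 0, 20],
    [0, 0, 70],
    [0, 0, 120],
    [0, 0, 120],
  ],
  rot=[
    [0, 0, 0],
    [0, 0, 0],
    [0, 0, 0],
    [0, 0, 0],
    [0, 0, 0],
  ],
)

```text
time: 13.98
tool_pos: [561.9, 396.1, 178.7]
tcp_rot: [-179.6, -0.5, -2.5]
ft_force: [0.6, 0.0, 0.5]
finger_gap: 68.2
```

Emit:
send_rows(
  dp=[
    [-85, 4, 0],
    [-85, 4, 0],
    [-85, 4, 0],
    [-85, 4, 0],
    [-85, 4, 0],
  ],
  rot=[
    [0, 0, 0.9],
    [0, 0, 0.9],
    [0, 0, 0.9],
    [0, 0, 0.9],
    [0, 0, 0.9],
  ],
  jaw=45,
)

```text
time: 14.6
tool_pos: [473.3, 397.9, 170.4]
tcp_rot: [-180.0, 0.0, 49.4]
ft_force: [-0.0, 0.9, -0.6]
finger_gap: 45.5
```

Emit:
send_rows(
  dp=[
    [0, 0, 0],
    [0, 0, 0],
    [0, 0, 0],
    [0, 0, 0],
    [0, 0, 0],
  ],
  rot=[
    [0, 0, 0.9],
    [0, 0, 0.9],
    [0, 0, 0.9],
    [0, 0, 0.9],
    [0, 0, 0.9],
  ],
)

```text
time: 15.22
tool_pos: [473.4, 397.8, 170.3]
tcp_rot: [-180.0, 0.0, 100.9]
ft_force: [0.2, 0.2, 0.5]
finger_gap: 44.9
```

Emit:
send_rows(
  dp=[
    [0, 0, 0],
    [0, 0, 0],
    [0, 0, -30],
    [0, 0, -40],
    [0, 0, -40],
  ],
  rot=[
    [0, 0, 0.18],
    [0, 0, 0.364],
    [0, 0, 0.364],
    [0, 0, 0.364],
    [0, 0, 0.364],
  ],
)

```text
time: 15.85
tool_pos: [472.9, 397.3, 129.6]
tcp_rot: [-179.8, 0.0, 121.5]
ft_force: [0.2, 1.0, -0.1]
finger_gap: 45.3
```

```bash
python3 - <<'E'
from h import *
s=snap('side');crop(s,170,250,330,390,5,'s4.png');S=r.sense();print(S['tool_pos'],S['tcp_rot'],S['ft_force'],S['finger_gap'])
blobs(s,42,90,(300,650,300,490),20)
E
```

```text
[473.59794883 397.77359299 130.7334636 ] [-1.79954804e+02 -8.47561582e-04  1.21460018e+02] [-0.17718518  0.76369058  0.39399848] 44.81332135758627
px [206. 320.] n 989 xy 634.5 390.2 LxW 169.1 30.7 ang 87.3 z med 57.7 rgb [101.  69.  48.]
px [231. 334.] n 1428 xy 560.0 404.4 LxW 129.0 56.1 ang 86.7 z med 71.8 rgb [135.  93.  60.]
px [271. 346.] n 1024 xy 469.6 397.9 LxW 140.5 51.0 ang 86.1 z med 58.9 rgb [65. 44. 32.]
px [339. 317.] n 139 xy 330.7 304.2 LxW 57.8 16.7 ang 11.3 z med 51.6 rgb [26. 89. 83.]
```

View pics/s4.png

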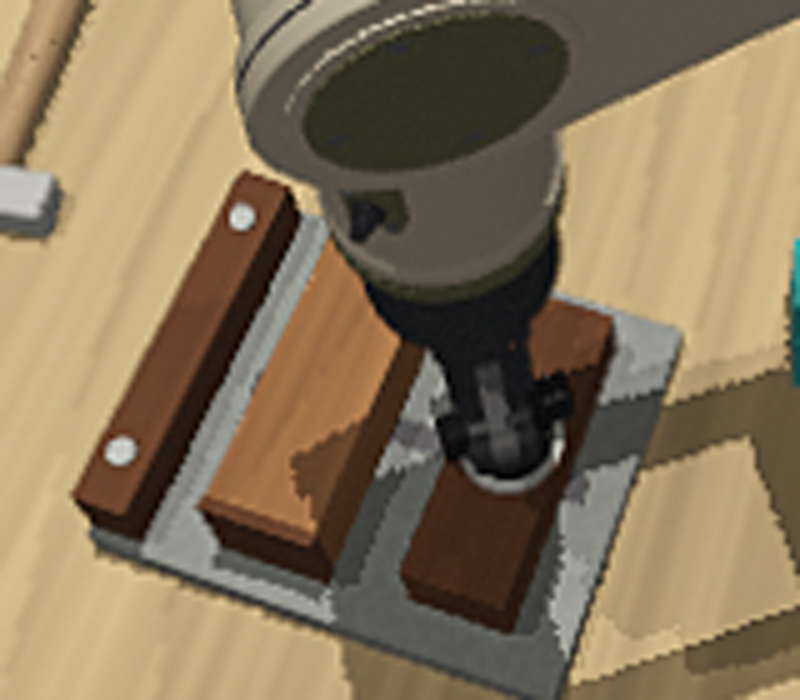

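The blank lies flat and free in the jig, parallel to the fence. Grip the knob.

Emit:
send_rows(
  dp=[
    [0, 0, -20],
    [0, 0, -39],
    [0, 0, -39],
  ],
  rot=[
    [0, 0, 0],
    [0, 0, 0],
    [0, 0, 0],
  ],
)

```text
time: 16.27
tool_pos: [472.1, 396.6, 88.6]
tcp_rot: [-179.7, 0.0, 121.5]
ft_force: [-0.4, 0.9, 0.1]
finger_gap: 45.0
```

Emit:
send_rows(
  dp=[
    [0, 0, 0],
    [0, 0, 0],
    [0, 0, 0],
    [0, 0, 0],
    [0, 0, 0],
  ],
  rot=[
    [0, 0, 0],
    [0, 0, 0],
    [0, 0, 0],
    [0, 0, 0],
    [0, 0, 0],
  ],
  jaw=0,
)

```text
time: 16.9
tool_pos: [474.3, 399.0, 92.8]
tcp_rot: [179.9, -0.1, 121.5]
ft_force: [0.9, 5.0, -2.1]
finger_gap: 12.8
```

Emit:
send_rows(
  dp=[
    [5, -0.2, 0],
    [15, -0.7, 0],
    [25, -1.1, 0],
    [33, -1.5, 0],
    [40, -1.8, 0],
  ],
  rot=[
    [0, 0, 0],
    [0, 0, 0],
    [0, 0, 0],
    [0, 0, 0],
    [0, 0, 0],
  ],
)

```text
time: 17.52
tool_pos: [513.9, 397.2, 92.7]
tcp_rot: [179.9, -0.1, 121.5]
ft_force: [-3.1, 5.0, 1.4]
finger_gap: 12.7
```

Emit:
send_rows(
  dp=[
    [4, -0.2, 0],
    [8, -0.4, 0],
    [12, -0.5, 0],
    [16, -0.7, 0],
    [20, -0.9, 0],
  ],
  rot=[
    [0, 0, 0],
    [0, 0, 0],
    [0, 0, 0],
    [0, 0, 0],
    [0, 0, 0],
  ],
)

```text
time: 18.15
tool_pos: [533.7, 396.2, 92.7]
tcp_rot: [179.9, -0.1, 121.5]
ft_force: [-3.3, 4.6, 0.8]
finger_gap: 12.9
```

Emit:
send_rows(
  dp=[
    [1, 0, 0],
    [2, -0.1, 0],
    [3, -0.1, 0],
    [4, -0.2, 0],
  ],
  rot=[
    [0, 0, 0],
    [0, 0, 0],
    [0, 0, 0],
    [0, 0, 0],
  ],
)

```text
time: 18.65
tool_pos: [537.6, 396.1, 92.7]
tcp_rot: [179.9, -0.1, 121.5]
ft_force: [-1.9, 4.6, 1.3]
finger_gap: 13.0
```

Emit:
send_rows(
  dp=[
    [1, 0, 0],
    [2, -0.1, 0],
  ],
  rot=[
    [0, 0, 0],
    [0, 0, 0],
  ],
)

```text
time: 18.9
tool_pos: [539.6, 396.0, 92.7]
tcp_rot: [179.9, -0.1, 121.5]
ft_force: [-2.2, 3.9, 1.4]
finger_gap: 12.5
```

Emit:
send_rows(
  dp=[
    [1, 0, 0],
    [2, -0.1, 0],
  ],
  rot=[
    [0, 0, 0],
    [0, 0, 0],
  ],
)

```text
time: 19.15
tool_pos: [541.6, 395.9, 92.8]
tcp_rot: [179.9, -0.1, 121.5]
ft_force: [-2.0, 5.8, 0.8]
finger_gap: 12.3
```

Emit:
send_rows(
  dp=[
    [1, 0, 0],
    [2, -0.1, 0],
  ],
  rot=[
    [0, 0, 0],
    [0, 0, 0],
  ],
)

```text
time: 19.4
tool_pos: [543.6, 395.8, 92.7]
tcp_rot: [179.9, -0.1, 121.5]
ft_force: [-2.2, 4.5, 1.0]
finger_gap: 12.9
```

Emit:
send_rows(
  dp=[
    [1, 0, 0],
    [2, -0.1, 0],
  ],
  rot=[
    [0, 0, 0],
    [0, 0, 0],
  ],
)

```text
time: 19.65
tool_pos: [544.4, 395.8, 92.7]
tcp_rot: [-179.9, -0.1, 121.5]
ft_force: [-11.1, 3.4, 6.0]
finger_gap: 12.9
```

```bash
python3 - <<'E'
from h import *
s=snap('side');crop(s,170,250,330,390,5,'s5.png');S=r.sense();print(S['tool_pos'],S['tcp_rot'],S['ft_force'],S['finger_gap'])
E
```

```text
[544.38099579 395.78832039  92.72682559] [-1.79926367e+02 -1.37771588e-01  1.21520032e+02] [-8.36903315  4.06528955  4.33853268] 12.89033919147849
```

View pics/s5.png

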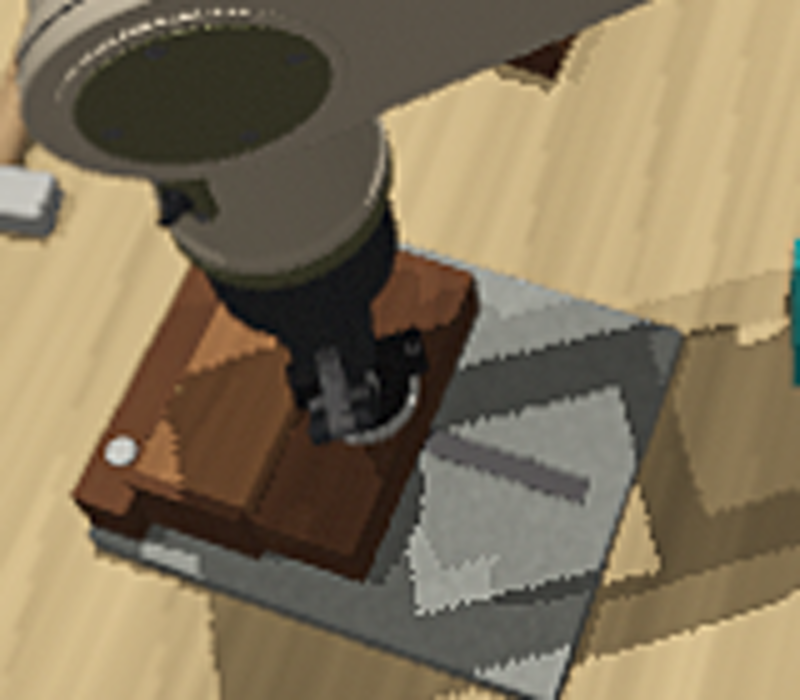

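Emit:
send_rows(
  dp=[
    [1, 0, 0],
    [1, 0, 0],
  ],
  rot=[
    [0, 0, 0],
    [0, 0, 0],
  ],
)

```text
time: 19.95
tool_pos: [544.7, 396.0, 92.6]
tcp_rot: [-179.9, -0.2, 121.5]
ft_force: [-12.0, 3.6, 6.1]
finger_gap: 12.6
```

Emit:
send_rows(
  dp=[
    [0, 0, 0],
    [0, 0, 0],
    [0, 0, 0],
    [0, 0, 0],
    [0, 0, 0],
  ],
  rot=[
    [0, 0, -0.14],
    [0, 0, -0.28],
    [0, 0, -0.42],
    [0, 0, -0.56],
    [0, 0, -0.7],
  ],
)

```text
time: 20.58
tool_pos: [545.3, 393.5, 92.6]
tcp_rot: [-179.8, 0.2, 81.1]
ft_force: [-11.8, -8.1, 10.4]
finger_gap: 12.4
```

Emit:
send_rows(
  dp=[
    [0, 0, 0],
    [0, 0, 0],
    [0, 0, 0],
    [0, 0, 0],
    [0, 0, 0],
  ],
  rot=[
    [0, 0, -0.14],
    [0, 0, -0.28],
    [0, 0, -0.42],
    [0, 0, -0.56],
    [0, 0, -0.68],
  ],
)

```text
time: 21.2
tool_pos: [544.2, 391.3, 92.7]
tcp_rot: [180.0, 0.5, 42.2]
ft_force: [-18.0, -18.7, 19.1]
finger_gap: 12.7
```

```bash
python3 - <<'E'
from h import *
S=r.sense();print(S['tool_pos'],S['tcp_rot'],S['ft_force'],S['wrist_torque'],S['finger_gap'])
E
```

```text
[544.23983866 391.34188729  92.67117227] [179.96361629   0.53694745  42.16325765] [-18.00173625 -18.70161924  19.09056269] [-3.10709033  3.32514179  0.32604677] 12.683921967489072
```

Emit:
send_rows(
  dp=[
    [-1, 0, 0],
    [-2, 0, 0],
    [-2, 0, 0],
  ],
  rot=[
    [0, 0, -0.04],
    [0, 0, -0.08],
    [0, 0, -0.08],
  ],
)

```text
time: 21.58
tool_pos: [543.7, 391.1, 92.7]
tcp_rot: [179.8, 0.4, 37.7]
ft_force: [-11.9, -16.8, 14.6]
finger_gap: 13.0
```

```bash
python3 - <<'E'
from h import *
S=r.sense();print(S['tool_pos'],S['tcp_rot'],S['ft_force'],S['wrist_torque'],S['finger_gap'])
E
```

```text
[543.72590444 391.11105612  92.71456131] [179.84089221   0.38198271  37.74923634] [-11.9315229  -16.82454219  14.6360101 ] [-2.8940021   1.93342184  0.1092381 ] 13.028041918951539
```

Emit:
send_rows(
  dp=[
    [0, -3, 0],
    [0, -3, 0],
    [0, -3, 0],
    [0, -3, 0],
  ],
  rot=[
    [0, 0, 0],
    [0, 0, -0.08],
    [0, 0, -0.14],
    [0, 0, -0.14],
  ],
)

```text
time: 22.08
tool_pos: [543.5, 390.7, 92.8]
tcp_rot: [179.9, 0.2, 29.9]
ft_force: [-11.0, -6.4, 11.1]
finger_gap: 12.6
```

```bash
python3 - <<'E'
from h import *
S=r.sense();print(S['tool_pos'],S['tcp_rot'],S['ft_force'],S['wrist_torque'],S['finger_gap'])
E
```

```text
[543.45101305 390.66005779  92.7687641 ] [179.93663642   0.2046538   29.90131629] [-10.97705868  -6.43695864  11.10445039] [-1.09340292  1.68842678  1.8997369 ] 12.573038627331439
```

Turning torque rose to 1.9 N m, so it is at the end stop. Relax, release and look.

Emit:
send_rows(
  dp=[
    [0, 0, 0],
    [0, 0, 0],
    [0, 0, 0],
  ],
  rot=[
    [0, 0, 0.05],
    [0, 0, 0.05],
    [0, 0, 0.05],
  ],
  jaw=45,
)

```text
time: 22.45
tool_pos: [545.1, 391.5, 92.1]
tcp_rot: [180.0, -0.0, 32.6]
ft_force: [0.2, 0.3, -0.4]
finger_gap: 45.1
```

Emit:
send_rows(
  dp=[
    [0, 0, 30],
    [0, 0, 80],
    [-80, -150, 80],
    [-120, -260, 80],
    [-120, -260, 80],
  ],
  rot=[
    [0, 0, 0],
    [0, 0, 0],
    [0, 0, -0.5],
    [0, 0, -0.5],
    [0, 0, -0.5],
  ],
)

```text
time: 23.08
tool_pos: [464.2, 220.6, 172.0]
tcp_rot: [180.0, -0.0, 3.7]
ft_force: [1.0, -0.6, 0.6]
finger_gap: 44.6
```

```bash
python3 - <<'E'
from h import *
a=snap('top');crop(a,135,135,265,245,6,'t6.png');s=snap('side');crop(s,170,270,320,395,5,'s6.png');S=r.sense();print(S['tool_pos'],S['tcp_rot'],S['ft_force'],S['finger_gap'])
for s in (a,s):
  blobs(s,85,110,(350,650,300,480),10); blobs(s,62,75,(350,650,300,480),10)
E
```

```text
[461.29196457 217.36630157 169.858116  ] [179.838845     0.25793814   3.60260274] [-0.03499939  1.76317576 -0.18245943] 44.95560547871695
px [241. 323.] n 171 xy 541.2 394.7 LxW 57.6 14.1 ang -53.8 z med 98.3 rgb [43. 41. 41.]
px [221. 321.] n 1440 xy 593.6 391.8 LxW 151.7 55.4 ang 86.9 z med 71.9 rgb [157. 109.  70.]
px [248. 325.] n 66 xy 530.7 387.1 LxW 30.5 12.6 ang -51.2 z med 72.7 rgb [44. 42. 42.]
px [237. 331.] n 25 xy 547.5 409.2 LxW 10.3 9.4 ang -70.3 z med 73.4 rgb [44. 41. 41.]
```

View pics/t6.png

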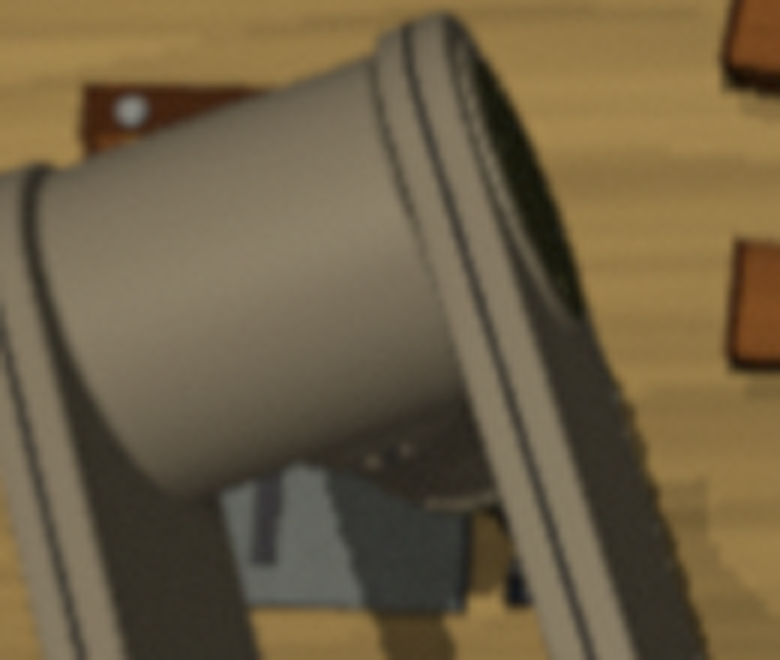

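View pics/s6.png

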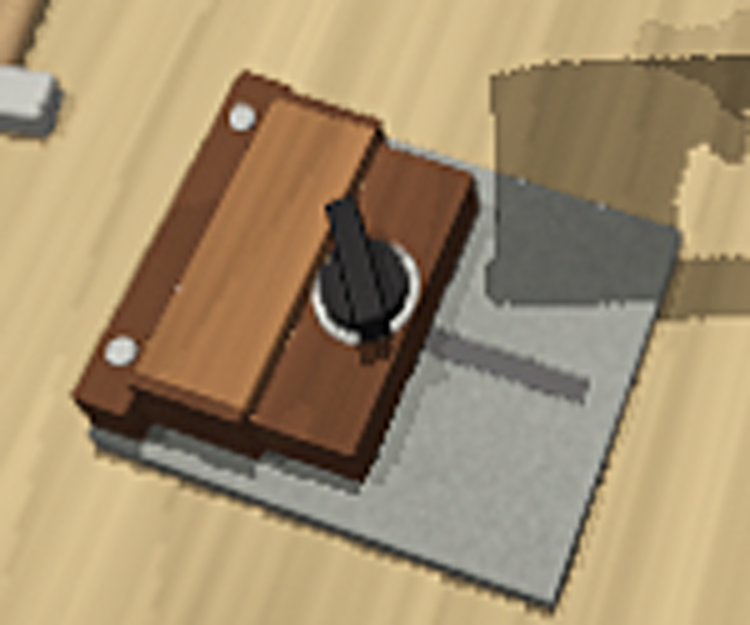

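The side crop shows the jaw closed on the blank and the fence joint closed, with no gap at the lower-left end (135,385) or the upper-right end (290,100). The wing is past its starting angle, so it is tight. Now the other blanks.

Emit:
send_rows(
  dp=[
    [50, -100, 0],
    [50, -100, 0],
    [50, -100, 0],
  ],
  rot=[
    [0, 0, -0.1],
    [0, 0, -0.15],
    [0, 0, -0.15],
  ],
  jaw=85,
)

```text
time: 23.55
tool_pos: [516.5, 119.5, 172.3]
tcp_rot: [180.0, -0.1, -4.9]
ft_force: [-0.3, 0.7, -0.3]
finger_gap: 84.9
```

```bash
python3 - <<'E'
from h import *
a=snap('top');s=snap('side','s7.png');S=r.sense();print(S['tool_pos'],S['tcp_rot'],S['ft_force'],S['finger_gap'])
for s in (a,s):
  blobs(s,42,66,(250,720,-250,280));
E
```

```text
[515.14774004 122.05275862 171.93495443] [-1.79970037e+02  8.23457827e-04 -4.65135046e+00] [-0.03904332 -0.06092617  0.17769643] 84.75281638412253
px [362. 140.] n 1082 xy 663.5 -102.6 LxW 149.2 53.0 ang 87.1 z med 52.2 rgb [107.  66.  30.]
px [301. 144.] n 376 xy 656.1 65.6 LxW 58.4 52.0 ang 79.0 z med 51.2 rgb [107.  64.  28.]
px [305. 187.] n 333 xy 536.6 56.1 LxW 54.5 45.0 ang -4.1 z med 53.3 rgb [110.  66.  30.]
px [360. 229.] n 1097 xy 424.9 -89.2 LxW 150.9 50.2 ang -81.0 z med 50.5 rgb [120.  75.  36.]
px [258. 175.] n 158 xy 676.9 -75.4 LxW 97.7 35.2 ang 84.6 z med 52.1 rgb [143.  99.  63.]
px [339. 189.] n 636 xy 426.2 -89.3 LxW 154.8 49.8 ang -80.9 z med 49.6 rgb [161. 113.  72.]
px [239. 224.] n 872 xy 667.0 110.6 LxW 152.7 53.8 ang 79.0 z med 50.7 rgb [154. 107.  69.]
px [281. 233.] n 938 xy 542.1 108.4 LxW 153.7 53.9 ang 85.2 z med 52.7 rgb [129.  88.  56.]
px [358. 304.] n 577 xy 308.4 264.3 LxW 121.4 42.4 ang 7.6 z med 52.5 rgb [ 66. 178. 168.]
```

Emit:
send_rows(
  dp=[
    [26.5, -13.5, -30],
    [26.5, -13.5, -80],
    [26.5, -13.5, -120],
    [26.5, -13.5, -141],
    [26.5, -13.5, -141],
  ],
  rot=[
    [0, 0, 0],
    [0, 0, 0],
    [0, 0, 0],
    [0, 0, 0],
    [0, 0, 0],
  ],
)

```text
time: 24.28
tool_pos: [539.1, 109.8, 28.7]
tcp_rot: [180.0, 0.3, -4.5]
ft_force: [-0.7, 0.4, 0.8]
finger_gap: 84.8
```

Emit:
send_rows(
  dp=[
    [0, 0, 0],
    [0, 0, 0],
    [0, 0, 0],
    [0, 0, 0],
  ],
  rot=[
    [0, 0, 0],
    [0, 0, 0],
    [0, 0, 0],
    [0, 0, 0],
  ],
  jaw=20,
  force=60,
)

```text
time: 24.78
tool_pos: [542.8, 109.1, 32.9]
tcp_rot: [-179.9, -0.2, -4.6]
ft_force: [-0.0, 1.1, 6.0]
finger_gap: 52.0
```

Emit:
send_rows(
  dp=[
    [0, 0, 20],
    [0, 0, 60],
    [0, 0, 90],
    [0, 0, 90],
    [0, 0, 90],
  ],
  rot=[
    [0, 0, 0],
    [0, 0, 0],
    [0, 0, 0],
    [0, 0, 0],
    [0, 0, 0],
  ],
)

```text
time: 25.4
tool_pos: [540.7, 108.4, 119.9]
tcp_rot: [180.0, 0.1, -4.6]
ft_force: [-0.6, -0.3, -4.5]
finger_gap: 52.2
```

Emit:
send_rows(
  dp=[
    [0, 0, 0],
    [0, 0, 0],
  ],
  rot=[
    [0, 0, 0],
    [0, 0, 0],
  ],
)

```text
time: 25.65
tool_pos: [540.4, 108.4, 119.3]
tcp_rot: [180.0, 0.1, -4.6]
ft_force: [-0.1, -0.4, -4.5]
finger_gap: 52.3
```

Emit:
send_rows(
  dp=[
    [0, 0, 0],
  ],
  rot=[
    [0, 0, 0],
  ],
)

```text
time: 25.78
tool_pos: [540.9, 108.5, 120.0]
tcp_rot: [180.0, 0.1, -4.6]
ft_force: [0.3, 0.6, -3.6]
finger_gap: 52.2
```

Emit:
send_rows(
  dp=[
    [0, 0, 0],
  ],
  rot=[
    [0, 0, 0],
  ],
)

```text
time: 25.9
tool_pos: [541.3, 108.5, 120.5]
tcp_rot: [180.0, 0.0, -4.6]
ft_force: [0.2, 0.3, -3.8]
finger_gap: 52.1
```

Emit:
send_rows(
  dp=[
    [0, 0, 0],
  ],
  rot=[
    [0, 0, 0],
  ],
)

```text
time: 26.02
tool_pos: [541.4, 108.6, 120.7]
tcp_rot: [-180.0, 0.0, -4.6]
ft_force: [-0.9, -0.5, -3.0]
finger_gap: 52.0
```

About 3.7 N: damp. It goes on the rack's far slot.

Emit:
send_rows(
  dp=[
    [0, -40, 40],
    [-3, -90, 40],
    [-6, -150, 40],
    [-9, -210, 40],
    [-12, -268, 40],
  ],
  rot=[
    [0, 0, 0.14],
    [0, 0, 0.28],
    [0, 0, 0.42],
    [0, 0, 0.56],
    [0, 0, 0.71],
  ],
)

```text
time: 26.65
tool_pos: [529.2, -161.4, 161.2]
tcp_rot: [180.0, -0.0, 36.4]
ft_force: [1.2, -0.2, -4.1]
finger_gap: 52.4
```

Emit:
send_rows(
  dp=[
    [-3, -60, 0],
    [-6, -120, 0],
    [-9, -180, 0],
    [-11, -230, 0],
    [-14, -268, 0],
  ],
  rot=[
    [0, 0, 0.14],
    [0, 0, 0.28],
    [0, 0, 0.42],
    [0, 0, 0.56],
    [0, 0, 0.71],
  ],
)

```text
time: 27.28
tool_pos: [514.8, -429.8, 160.6]
tcp_rot: [180.0, 0.0, 77.0]
ft_force: [0.2, 0.0, -3.1]
finger_gap: 52.5
```

Emit:
send_rows(
  dp=[
    [0, 0, 0],
    [0, 0, -40],
    [0, 0, -70],
    [0, 0, -85],
    [0, 0, -92],
  ],
  rot=[
    [0, 0, 0],
    [0, 0, 0],
    [0, 0, 0],
    [0, 0, 0],
    [0, 0, 0],
  ],
)

```text
time: 27.9
tool_pos: [515.4, -426.7, 68.1]
tcp_rot: [-180.0, -0.0, 76.8]
ft_force: [-0.8, -0.7, -3.1]
finger_gap: 52.4
```

Emit:
send_rows(
  dp=[
    [0, 0, -4],
    [0, 0, -8],
  ],
  rot=[
    [0, 0, 0],
    [0, 0, 0],
  ],
)

```text
time: 28.15
tool_pos: [516.2, -428.1, 62.1]
tcp_rot: [179.9, 0.1, 76.8]
ft_force: [-0.0, -0.2, -4.1]
finger_gap: 52.1
```

Emit:
send_rows(
  dp=[
    [0, 0, -2],
    [0, 0, -2],
  ],
  rot=[
    [0, 0, 0],
    [0, 0, 0],
  ],
)

```text
time: 28.4
tool_pos: [515.5, -427.6, 59.1]
tcp_rot: [180.0, 0.0, 76.8]
ft_force: [-0.5, 0.2, -2.3]
finger_gap: 52.3
```

Emit:
send_rows(
  dp=[
    [0, 0, -1],
    [0, 0, -1],
  ],
  rot=[
    [0, 0, 0],
    [0, 0, 0],
  ],
)

```text
time: 28.65
tool_pos: [515.6, -427.7, 58.9]
tcp_rot: [180.0, 0.0, 76.8]
ft_force: [-3.7, 3.6, 6.4]
finger_gap: 52.3
```

Contact at commanded z 57.3. Release and go to B4 at (425.5,−89.2), gripper yaw 9.

Emit:
send_rows(
  dp=[
    [0, 0, 0.5],
    [0, 0, 0.5],
    [0, 0, 0.5],
    [0, 0, 20],
    [0, 0, 60],
  ],
  rot=[
    [0, 0, 0],
    [0, 0, 0],
    [0, 0, 0],
    [0, 0, 0],
    [0, 0, 0],
  ],
  jaw=68,
)

```text
time: 29.28
tool_pos: [514.3, -426.4, 117.1]
tcp_rot: [-179.8, -0.1, 76.8]
ft_force: [0.6, -1.1, 0.5]
finger_gap: 68.3
```

Emit:
send_rows(
  dp=[
    [0, 30, 40],
    [-25, 90, 40],
    [-50, 150, 40],
    [-65, 205, 40],
    [-80, 260, 40],
  ],
  rot=[
    [0, 0, -0.14],
    [0, 0, -0.28],
    [0, 0, -0.42],
    [0, 0, -0.56],
    [0, 0, -0.71],
  ],
  jaw=85,
)

```text
time: 29.9
tool_pos: [435.0, -166.0, 159.4]
tcp_rot: [179.9, -0.1, 35.8]
ft_force: [0.7, 0.2, -0.7]
finger_gap: 85.0
```

Emit:
send_rows(
  dp=[
    [-5, 40, 0],
    [-10, 78.5, 0],
    [-10, 78.5, 0],
    [-10, 78.5, -30],
    [-10, 78.5, -60],
  ],
  rot=[
    [0, 0, -0.15],
    [0, 0, -0.3],
    [0, 0, -0.473],
    [0, 0, -0.473],
    [0, 0, -0.473],
  ],
)

```text
time: 30.52
tool_pos: [426.7, -89.2, 99.2]
tcp_rot: [179.9, -0.2, 9.0]
ft_force: [0.1, 0.6, 0.0]
finger_gap: 84.7
```

```bash
python3 - <<'E'
from h import *
a=snap('top','t8.png');s=snap('side','s8.png');S=r.sense();print(S['tool_pos'],S['tcp_rot'],S['ft_force'],S['finger_gap'])
for s in (a,s):
  blobs(s,42,66,(250,720,-250,280)); print('rack');blobs(s,66,95,(350,700,-520,-180))
E
```

```text
[423.53309404 -88.2585443   95.98991559] [-179.89259248    0.20344568    9.00671579] [-1.33511684  0.21430218 -0.08475382] 84.83618441969793
px [284. 141.] n 1049 xy 665.1 110.6 LxW 150.3 52.0 ang 79.1 z med 51.4 rgb [111.  67.  29.]
px [362. 140.] n 1088 xy 663.8 -102.5 LxW 148.7 54.7 ang 87.6 z med 52.3 rgb [107.  66.  30.]
px [348. 235.] n 145 xy 411.5 -58.3 LxW 40.2 33.3 ang -81.2 z med 50.1 rgb [66. 45. 24.]
px [225. 279.] n 596 xy 309.6 264.4 LxW 122.1 42.9 ang 8.2 z med 53.9 rgb [  2. 116. 107.]
rack
px [490. 191.] n 1256 xy 515.4 -427.2 LxW 151.9 56.1 ang -12.2 z med 79.1 rgb [112.  71.  33.]
px [266. 171.] n 647 xy 665.5 -103.6 LxW 156.3 54.5 ang 86.9 z med 51.8 rgb [142.  98.  62.]
px [339. 189.] n 642 xy 426.1 -89.1 LxW 154.1 49.9 ang -80.9 z med 49.7 rgb [114.  78.  49.]
px [239. 224.] n 864 xy 666.8 110.5 LxW 152.7 53.5 ang 79.0 z med 50.8 rgb [150. 104.  66.]
px [357. 304.] n 563 xy 309.3 265.3 LxW 119.2 43.0 ang 7.9 z med 52.2 rgb [ 64. 173. 164.]
rack
px [322. 105.] n 151 xy 566.6 -437.6 LxW 54.8 53.1 ang 82.3 z med 78.5 rgb [140.  97.  62.]
```

View pics/t8.png

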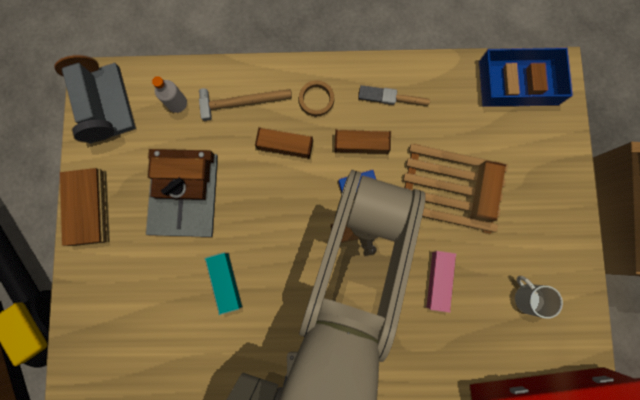

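The top view shows a blank on the rack at (490,191), flat across the slats. The gripper is over B4. Grasp and weigh.

Emit:
send_rows(
  dp=[
    [0, 0, -30],
    [0, 0, -60],
    [0, 0, -67],
    [0, 0, -67],
  ],
  rot=[
    [0, 0, 0],
    [0, 0, 0],
    [0, 0, 0],
    [0, 0, 0],
  ],
)

```text
time: 31.12
tool_pos: [426.0, -89.2, 32.0]
tcp_rot: [180.0, -0.0, 9.0]
ft_force: [-0.1, -0.4, -0.1]
finger_gap: 84.9
```

Emit:
send_rows(
  dp=[
    [0, 0, 0],
    [0, 0, 0],
    [0, 0, 0],
    [0, 0, 0],
  ],
  rot=[
    [0, 0, 0],
    [0, 0, 0],
    [0, 0, 0],
    [0, 0, 0],
  ],
  jaw=20,
)

```text
time: 31.62
tool_pos: [426.4, -89.3, 32.2]
tcp_rot: [179.9, -0.1, 9.0]
ft_force: [-1.6, 0.5, 8.5]
finger_gap: 49.3
```

Emit:
send_rows(
  dp=[
    [0, 0, 20],
    [0, 0, 60],
    [0, 0, 90],
    [0, 0, 90],
    [0, 0, 90],
  ],
  rot=[
    [0, 0, 0],
    [0, 0, 0],
    [0, 0, 0],
    [0, 0, 0],
    [0, 0, 0],
  ],
)

```text
time: 32.25
tool_pos: [424.8, -88.8, 119.8]
tcp_rot: [-180.0, 0.1, 9.0]
ft_force: [-0.2, -0.0, -2.2]
finger_gap: 49.2
```

Emit:
send_rows(
  dp=[
    [0, 0, 0],
    [0, 0, 0],
  ],
  rot=[
    [0, 0, 0],
    [0, 0, 0],
  ],
)

```text
time: 32.5
tool_pos: [424.5, -88.7, 119.5]
tcp_rot: [-179.9, 0.1, 9.0]
ft_force: [0.1, 0.5, -2.6]
finger_gap: 49.0
```

Emit:
send_rows(
  dp=[
    [0, 0, 0],
  ],
  rot=[
    [0, 0, 0],
  ],
)

```text
time: 32.62
tool_pos: [425.0, -88.8, 120.2]
tcp_rot: [-180.0, 0.1, 9.0]
ft_force: [-1.2, 0.1, -2.4]
finger_gap: 49.0
```

Emit:
send_rows(
  dp=[
    [0, 0, 0],
  ],
  rot=[
    [0, 0, 0],
  ],
)

```text
time: 32.75
tool_pos: [425.3, -88.9, 120.6]
tcp_rot: [-180.0, 0.0, 9.0]
ft_force: [0.2, -0.3, -2.2]
finger_gap: 48.7
```

Emit:
send_rows(
  dp=[
    [0, 0, 0],
  ],
  rot=[
    [0, 0, 0],
  ],
)

```text
time: 32.88
tool_pos: [425.4, -89.0, 120.8]
tcp_rot: [-180.0, 0.0, 9.0]
ft_force: [0.4, -1.1, -1.8]
finger_gap: 49.1
```

About 2.2 N: the second dry one. Lay it back down where it was.

Emit:
send_rows(
  dp=[
    [0, 0, -30],
    [0, 0, -60],
    [0, 0, -78],
    [0, 0, -86],
    [0, 0, -89],
  ],
  rot=[
    [0, 0, 0],
    [0, 0, 0],
    [0, 0, 0],
    [0, 0, 0],
    [0, 0, 0],
  ],
)

```text
time: 33.5
tool_pos: [425.0, -88.8, 32.2]
tcp_rot: [-180.0, 0.1, 9.0]
ft_force: [-14.1, 5.1, 26.9]
finger_gap: 49.0
```

Emit:
send_rows(
  dp=[
    [0, 0, -1],
    [0, 0, -1],
  ],
  rot=[
    [0, 0, 0],
    [0, 0, 0],
  ],
)

```text
time: 33.75
tool_pos: [426.1, -89.1, 32.2]
tcp_rot: [180.0, -0.1, 9.0]
ft_force: [-5.5, 2.4, 7.1]
finger_gap: 49.2
```

Emit:
send_rows(
  dp=[
    [0, 0, 0],
    [0, 0, 0],
    [0, 0, 0],
    [0, 0, 20],
    [0, 0, 80],
  ],
  rot=[
    [0, 0, 0],
    [0, 0, 0],
    [0, 0, 0],
    [0, 0, 0],
    [0, 0, 0],
  ],
  jaw=72,
)

```text
time: 34.38
tool_pos: [422.4, -88.0, 108.4]
tcp_rot: [-179.8, 0.4, 9.0]
ft_force: [1.6, -0.6, 1.1]
finger_gap: 71.6
```

Emit:
send_rows(
  dp=[
    [50, -3, 20],
    [110, -6, 20],
    [170, -10, 20],
    [220, -13, 20],
    [239.5, -13.7, 0],
  ],
  rot=[
    [0, 0, -0.1],
    [0, 0, -0.2],
    [0, 0, -0.2],
    [0, 0, -0.209],
    [0, 0, -0.209],
  ],
  jaw=85,
)

```text
time: 35.0
tool_pos: [668.7, -103.0, 112.3]
tcp_rot: [180.0, -0.3, -3.0]
ft_force: [-0.2, 0.2, 0.7]
finger_gap: 84.8
```

```bash
python3 - <<'E'
from h import *
a=snap('top');s=snap('side','s9.png');S=r.sense();print(S['tool_pos'],S['tcp_rot'],S['ft_force'],S['finger_gap'])
for s in (a,s):
  blobs(s,42,66,(250,720,-250,280)); print('rack');blobs(s,66,95,(350,700,-520,-180))
E
```

```text
[ 664.73523797 -102.24479675  107.36322972] [-179.95340669    0.22748589   -2.9583828 ] [-0.65267618  0.45985911 -1.10786109] 85.17772901275514
px [283. 141.] n 1058 xy 665.4 110.6 LxW 151.0 53.1 ang 78.8 z med 51.3 rgb [112.  68.  30.]
px [351. 137.] n 264 xy 670.9 -71.9 LxW 52.8 41.3 ang 80.9 z med 52.3 rgb [66. 42. 22.]
px [382. 141.] n 327 xy 661.1 -155.4 LxW 52.5 46.4 ang -6.9 z med 52.4 rgb [104.  66.  33.]
px [225. 279.] n 575 xy 307.8 268.2 LxW 122.9 42.5 ang 12.2 z med 53.9 rgb [  2. 118. 109.]
rack
px [490. 191.] n 1261 xy 515.6 -427.7 LxW 151.7 55.1 ang -13.4 z med 79.3 rgb [114.  72.  34.]
px [264. 172.] n 588 xy 665.7 -102.9 LxW 153.4 54.6 ang 86.7 z med 51.9 rgb [105.  71.  45.]
px [339. 189.] n 638 xy 426.3 -89.5 LxW 155.1 50.1 ang -80.9 z med 49.9 rgb [146. 102.  65.]
px [239. 224.] n 866 xy 666.8 110.4 LxW 152.3 54.9 ang 77.9 z med 50.9 rgb [152. 106.  68.]
px [358. 304.] n 559 xy 305.4 269.0 LxW 122.6 40.1 ang 15.2 z med 52.5 rgb [ 64. 174. 165.]
rack
px [336. 109.] n 499 xy 517.1 -427.5 LxW 154.4 61.2 ang -12.1 z med 78.4 rgb [143. 100.  64.]
```

View pics/s9.png

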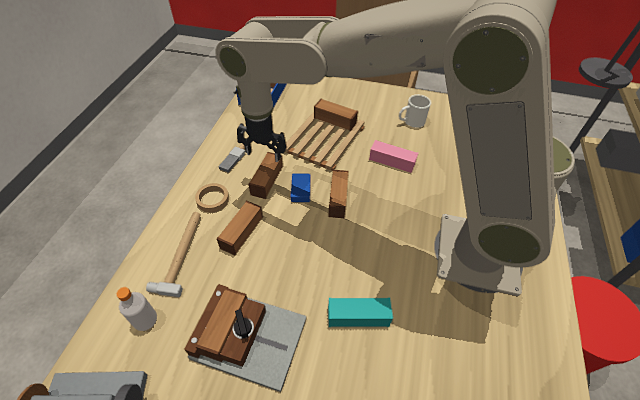

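The side view shows the gripper over B5 (265,172), B4 flat at (339,189) and the rack blank at (336,109). Grasp B5.

Emit:
send_rows(
  dp=[
    [0, 0, -40],
    [0, 0, -70],
    [0, 0, -80],
    [0, 0, -80],
  ],
  rot=[
    [0, 0, 0],
    [0, 0, 0],
    [0, 0, 0],
    [0, 0, 0],
  ],
)

```text
time: 35.6
tool_pos: [664.3, -102.6, 30.9]
tcp_rot: [-180.0, 0.1, -3.0]
ft_force: [0.9, -0.1, -0.2]
finger_gap: 85.3
```

Emit:
send_rows(
  dp=[
    [0, 0, 0],
    [0, 0, 0],
    [0, 0, 0],
    [0, 0, 0],
  ],
  rot=[
    [0, 0, 0],
    [0, 0, 0],
    [0, 0, 0],
    [0, 0, 0],
  ],
  jaw=20,
)

```text
time: 36.1
tool_pos: [666.1, -103.0, 33.0]
tcp_rot: [180.0, -0.2, -3.0]
ft_force: [-1.7, -0.1, 6.3]
finger_gap: 51.3
```

Emit:
send_rows(
  dp=[
    [0, 0, 20],
    [0, 0, 60],
    [0, 0, 90],
    [0, 0, 90],
    [0, 0, 90],
  ],
  rot=[
    [0, 0, 0],
    [0, 0, 0],
    [0, 0, 0],
    [0, 0, 0],
    [0, 0, 0],
  ],
)

```text
time: 36.72
tool_pos: [664.2, -102.5, 119.7]
tcp_rot: [-180.0, 0.1, -3.0]
ft_force: [-0.5, 0.1, -3.6]
finger_gap: 50.9
```

Emit:
send_rows(
  dp=[
    [0, 0, 0],
    [0, 0, 0],
  ],
  rot=[
    [0, 0, 0],
    [0, 0, 0],
  ],
)

```text
time: 36.98
tool_pos: [663.9, -102.4, 119.0]
tcp_rot: [-180.0, 0.2, -3.0]
ft_force: [0.4, -0.1, -3.4]
finger_gap: 51.3
```

Emit:
send_rows(
  dp=[
    [0, 0, 0],
  ],
  rot=[
    [0, 0, 0],
  ],
)

```text
time: 37.1
tool_pos: [664.4, -102.5, 119.9]
tcp_rot: [-180.0, 0.1, -3.0]
ft_force: [0.1, 0.1, -3.1]
finger_gap: 51.1
```

Emit:
send_rows(
  dp=[
    [0, 0, 0],
  ],
  rot=[
    [0, 0, 0],
  ],
)

```text
time: 37.22
tool_pos: [664.8, -102.6, 120.6]
tcp_rot: [-180.0, 0.0, -3.0]
ft_force: [0.0, -0.1, -3.7]
finger_gap: 51.2
```

About 3.4 N: damp. Move to the middle slot.

Emit:
send_rows(
  dp=[
    [-15, -20, 40],
    [-40, -60, 40],
    [-70, -110, 40],
    [-100, -160, 40],
    [-120, -210, 40],
  ],
  rot=[
    [0, 0, 0.14],
    [0, 0, 0.28],
    [0, 0, 0.42],
    [0, 0, 0.56],
    [0, 0, 0.7],
  ],
)

```text
time: 37.85
tool_pos: [543.6, -314.1, 161.1]
tcp_rot: [180.0, -0.0, 37.4]
ft_force: [1.3, 0.5, -4.0]
finger_gap: 51.3
```

Emit:
send_rows(
  dp=[
    [-9.5, -32.3, 0],
    [-9.5, -32.3, 0],
    [-9.5, -32.3, 0],
    [-9.5, -32.3, 0],
    [-9.5, -32.3, -30],
  ],
  rot=[
    [0, 0, 0.14],
    [0, 0, 0.28],
    [0, 0, 0.42],
    [0, 0, 0.56],
    [0, 0, 0.689],
  ],
)

```text
time: 38.48
tool_pos: [537.4, -346.6, 134.1]
tcp_rot: [179.6, 0.2, 76.8]
ft_force: [-0.2, 0.1, -3.3]
finger_gap: 51.2
```

Emit:
send_rows(
  dp=[
    [0, 0, -30],
    [0, 0, -55],
    [0, 0, -65],
    [0, 0, -70],
    [0, 0, -70],
  ],
  rot=[
    [0, 0, 0],
    [0, 0, 0],
    [0, 0, 0],
    [0, 0, 0],
    [0, 0, 0],
  ],
)

```text
time: 39.1
tool_pos: [535.8, -345.3, 61.5]
tcp_rot: [179.9, 0.0, 76.6]
ft_force: [0.2, 0.0, -2.1]
finger_gap: 50.7
```

Emit:
send_rows(
  dp=[
    [0, 0, -2],
    [0, 0, -2.5],
  ],
  rot=[
    [0, 0, 0],
    [0, 0, 0],
  ],
)

```text
time: 39.35
tool_pos: [535.8, -345.2, 59.0]
tcp_rot: [179.9, 0.0, 76.6]
ft_force: [1.0, -1.2, 2.4]
finger_gap: 51.0
```

Emit:
send_rows(
  dp=[
    [0, 0, 0],
    [0, 0, 0],
    [0, 0, 0],
    [0, 0, 20],
    [0, 0, 70],
  ],
  rot=[
    [0, 0, 0],
    [0, 0, 0],
    [0, 0, 0],
    [0, 0, 0],
    [0, 0, 0],
  ],
  jaw=66,
)

```text
time: 39.98
tool_pos: [533.7, -343.6, 127.0]
tcp_rot: [-179.7, -0.1, 76.6]
ft_force: [0.9, -1.1, 0.0]
finger_gap: 66.2
```

Emit:
send_rows(
  dp=[
    [10, 40, 20],
    [25, 90, 20],
    [40, 145, 20],
    [55, 200, 20],
    [70, 255, 20],
  ],
  rot=[
    [0, 0, -0.15],
    [0, 0, -0.3],
    [0, 0, -0.46],
    [0, 0, -0.61],
    [0, 0, -0.77],
  ],
  jaw=85,
)

```text
time: 40.6
tool_pos: [606.2, -88.3, 150.4]
tcp_rot: [179.9, -0.1, 32.2]
ft_force: [1.1, -0.7, 0.5]
finger_gap: 84.9
```

Emit:
send_rows(
  dp=[
    [15, 50, 0],
    [30, 105, 0],
    [45, 160, 0],
    [60.5, 200.6, 0],
    [60.5, 200.6, -38],
  ],
  rot=[
    [0, 0, -0.15],
    [0, 0, -0.3],
    [0, 0, -0.46],
    [0, 0, -0.61],
    [0, 0, -0.762],
  ],
)

```text
time: 41.22
tool_pos: [670.1, 114.8, 116.3]
tcp_rot: [-179.8, -0.6, -11.2]
ft_force: [1.3, -0.3, 0.2]
finger_gap: 84.9
```

```bash
python3 - <<'E'
from h import *
a=snap('top');s=snap('side','s10.png');S=r.sense();print(S['tool_pos'],S['tcp_rot'],S['ft_force'],S['finger_gap'])
for s in (a,s):
  blobs(s,42,66,(250,720,-250,280)); print('rack');blobs(s,66,95,(350,700,-520,-180))
E
```

```text
[663.34711343 111.45363265 106.98140046] [179.89507942   0.3398574  -11.19106338] [-0.75190442 -0.71026484 -1.58942518] 85.40081468589187
px [260. 138.] n 171 xy 676.9 171.3 LxW 50.4 27.3 ang -10.7 z med 51.7 rgb [59. 35. 15.]
px [284. 142.] n 158 xy 664.3 110.1 LxW 52.1 26.2 ang 4.1 z med 51.3 rgb [66. 41. 20.]
px [307. 144.] n 155 xy 652.4 48.1 LxW 50.8 27.2 ang -4.4 z med 51.6 rgb [100.  60.  27.]
px [360. 229.] n 1095 xy 424.9 -89.0 LxW 150.5 50.3 ang -80.9 z med 50.7 rgb [121.  76.  37.]
rack
px [458. 184.] n 1224 xy 534.8 -345.0 LxW 151.5 54.5 ang -13.7 z med 78.3 rgb [107.  65.  30.]
px [490. 191.] n 1258 xy 515.0 -427.2 LxW 150.7 54.6 ang -13.4 z med 79.2 rgb [113.  71.  33.]
px [339. 189.] n 642 xy 426.2 -89.1 LxW 155.0 49.9 ang -80.9 z med 49.7 rgb [165. 116.  75.]
px [235. 228.] n 648 xy 669.2 124.4 LxW 124.4 53.2 ang 78.6 z med 50.7 rgb [108.  73.  47.]
px [358. 304.] n 577 xy 305.4 269.9 LxW 122.4 42.4 ang 15.0 z med 52.4 rgb [ 68. 182. 173.]
rack
px [333. 127.] n 302 xy 509.1 -336.9 LxW 96.1 55.7 ang -11.6 z med 77.2 rgb [143.  99.  63.]
```

View pics/s10.png

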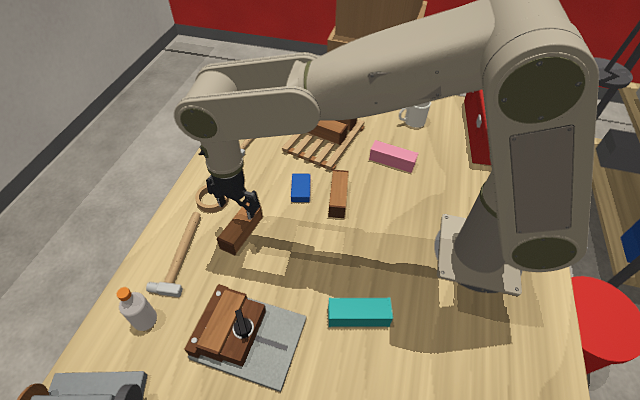

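The top measurements show two blanks on the rack, both flat and in their slots, and B3 unmoved under the gripper. Grasp and weigh B3.

Emit:
send_rows(
  dp=[
    [0, 0, -40],
    [0, 0, -70],
    [0, 0, -79.5],
    [0, 0, -79.5],
  ],
  rot=[
    [0, 0, 0],
    [0, 0, 0],
    [0, 0, 0],
    [0, 0, 0],
  ],
)

```text
time: 41.82
tool_pos: [666.1, 110.2, 31.8]
tcp_rot: [-180.0, -0.0, -11.1]
ft_force: [0.2, 0.4, -0.1]
finger_gap: 84.8
```

Emit:
send_rows(
  dp=[
    [0, 0, 0],
    [0, 0, 0],
    [0, 0, 0],
    [0, 0, 0],
  ],
  rot=[
    [0, 0, 0],
    [0, 0, 0],
    [0, 0, 0],
    [0, 0, 0],
  ],
  jaw=20,
)

```text
time: 42.32
tool_pos: [667.3, 110.7, 32.9]
tcp_rot: [-180.0, -0.2, -11.2]
ft_force: [0.3, -0.7, 6.0]
finger_gap: 50.1
```

Emit:
send_rows(
  dp=[
    [0, 0, 20],
    [0, 0, 60],
    [0, 0, 90],
    [0, 0, 90],
    [0, 0, 90],
  ],
  rot=[
    [0, 0, 0],
    [0, 0, 0],
    [0, 0, 0],
    [0, 0, 0],
    [0, 0, 0],
  ],
)

```text
time: 42.95
tool_pos: [665.0, 110.6, 119.5]
tcp_rot: [180.0, 0.1, -11.2]
ft_force: [-0.3, -0.2, -5.1]
finger_gap: 50.3
```

Emit:
send_rows(
  dp=[
    [0, 0, 0],
    [0, 0, 0],
    [0, 0, 0],
  ],
  rot=[
    [0, 0, 0],
    [0, 0, 0],
    [0, 0, 0],
  ],
)

```text
time: 43.32
tool_pos: [665.4, 110.6, 119.9]
tcp_rot: [180.0, 0.1, -11.2]
ft_force: [0.3, -0.7, -3.6]
finger_gap: 50.0
```

Emit:
send_rows(
  dp=[
    [0, 0, 0],
  ],
  rot=[
    [0, 0, 0],
  ],
)

```text
time: 43.45
tool_pos: [665.8, 110.7, 120.5]
tcp_rot: [180.0, 0.0, -11.2]
ft_force: [-0.2, -0.1, -4.1]
finger_gap: 50.1
```

Emit:
send_rows(
  dp=[
    [0, 0, 0],
  ],
  rot=[
    [0, 0, 0],
  ],
)

```text
time: 43.58
tool_pos: [665.9, 110.7, 120.8]
tcp_rot: [-180.0, -0.0, -11.2]
ft_force: [-0.6, -0.4, -3.5]
finger_gap: 50.2
```

About 3.8 N: damp. It goes in the near slot.

Emit:
send_rows(
  dp=[
    [-10, -30, 40],
    [-25, -80, 40],
    [-40, -135, 40],
    [-55, -190, 40],
    [-70, -245, 40],
  ],
  rot=[
    [0, 0, 0.15],
    [0, 0, 0.3],
    [0, 0, 0.46],
    [0, 0, 0.61],
    [0, 0, 0.77],
  ],
)

```text
time: 44.2
tool_pos: [595.3, -136.0, 161.2]
tcp_rot: [180.0, -0.0, 33.3]
ft_force: [0.6, -1.3, -4.6]
finger_gap: 50.0
```

Emit:
send_rows(
  dp=[
    [-14, -40, 0],
    [-27, -85, 0],
    [-40.8, -127.9, 0],
    [-40.8, -127.9, 0],
    [-40.8, -127.9, 0],
  ],
  rot=[
    [0, 0, 0.15],
    [0, 0, 0.3],
    [0, 0, 0.46],
    [0, 0, 0.61],
    [0, 0, 0.762],
  ],
)

```text
time: 44.82
tool_pos: [554.7, -263.2, 161.0]
tcp_rot: [180.0, -0.0, 76.8]
ft_force: [0.2, 0.0, -4.0]
finger_gap: 50.3
```

Emit:
send_rows(
  dp=[
    [0, 0, -40],
    [0, 0, -75],
    [0, 0, -92],
    [0, 0, -99],
    [0, 0, -100],
  ],
  rot=[
    [0, 0, 0],
    [0, 0, 0],
    [0, 0, 0],
    [0, 0, 0],
    [0, 0, 0],
  ],
)

```text
time: 45.45
tool_pos: [555.7, -262.6, 61.6]
tcp_rot: [179.9, 0.0, 76.6]
ft_force: [-0.6, -0.4, -3.7]
finger_gap: 50.1
```

Emit:
send_rows(
  dp=[
    [0, 0, -2],
    [0, 0, -2.5],
  ],
  rot=[
    [0, 0, 0],
    [0, 0, 0],
  ],
)

```text
time: 45.7
tool_pos: [555.7, -262.6, 59.3]
tcp_rot: [179.9, 0.0, 76.6]
ft_force: [1.0, -0.5, -3.6]
finger_gap: 50.4
```

Emit:
send_rows(
  dp=[
    [0, 0, -1],
    [0, 0, -1],
  ],
  rot=[
    [0, 0, 0],
    [0, 0, 0],
  ],
)

```text
time: 45.95
tool_pos: [555.7, -262.6, 59.0]
tcp_rot: [179.9, 0.0, 76.6]
ft_force: [-2.7, 0.8, 5.3]
finger_gap: 50.3
```

Emit:
send_rows(
  dp=[
    [0, 0, 0],
    [0, 0, 0],
    [0, 0, 0],
    [0, 0, 20],
    [0, 0, 70],
  ],
  rot=[
    [0, 0, 0],
    [0, 0, 0],
    [0, 0, 0],
    [0, 0, 0],
    [0, 0, 0],
  ],
  jaw=66,
)

```text
time: 46.58
tool_pos: [553.1, -261.2, 126.0]
tcp_rot: [-179.7, -0.1, 76.6]
ft_force: [0.0, 0.2, -0.3]
finger_gap: 66.1
```

Emit:
send_rows(
  dp=[
    [-40, -40, 60],
    [-100, -60, 90],
    [-150, -80, 90],
    [-200, -100, 90],
    [-230, -120, 90],
  ],
  rot=[
    [0, 0, -0.1],
    [0, 0, -0.2],
    [0, 0, -0.3],
    [0, 0, -0.4],
    [0, 0, -0.5],
  ],
)

```text
time: 47.2
tool_pos: [323.1, -383.3, 219.6]
tcp_rot: [179.8, 0.1, 47.7]
ft_force: [0.5, -0.7, -0.1]
finger_gap: 66.1
```

Emit:
send_rows(
  dp=[
    [-30, -50, 0],
    [-60, -100, 0],
    [-90, -150, 0],
    [-120, -200, 0],
    [-120, -200, 0],
  ],
  rot=[
    [0, 0, -0.1],
    [0, 0, -0.2],
    [0, 0, -0.3],
    [0, 0, -0.4],
    [0, 0, -0.5],
  ],
)

```text
time: 47.82
tool_pos: [202.1, -585.2, 218.1]
tcp_rot: [180.0, 0.1, 18.9]
ft_force: [0.1, 0.4, 0.0]
finger_gap: 66.0
```

```bash
python3 - <<'E'
from h import *
a=snap('top','t11.png');b=snap('side','s11.png');S=r.sense();print(S['tool_pos'],S['tcp_rot'],S['ft_force'],S['finger_gap'])
for s in (a,b):
  blobs(s,42,66,(250,720,-250,280)); print('rack');blobs(s,66,95,(350,700,-520,-180));print('sponge');blobs(s,20,36,(450,620,-170,-20));print('jig');blobs(s,63,76,(350,660,290,490));print('wing');blobs(s,85,110,(350,650,300,480),10)
crop(a,135,135,235,245,6,'t11j.png');crop(b,175,275,315,395,5,'s11j.png')
E
```

```text
[ 204.23590315 -583.06868005  218.31746339] [ 1.79963114e+02 -4.42387779e-03  1.91324657e+01] [ 0.14086536 -0.06365626  0.15851592] 66.24458657371191
px [360. 229.] n 1090 xy 424.9 -89.0 LxW 150.5 50.2 ang -81.1 z med 50.6 rgb [118.  74.  35.]
px [225. 279.] n 581 xy 310.3 258.3 LxW 120.4 42.1 ang 0.7 z med 53.9 rgb [  2. 115. 106.]
rack
px [426. 177.] n 1170 xy 554.8 -262.6 LxW 151.4 53.2 ang -13.8 z med 77.4 rgb [112.  67.  30.]
px [458. 184.] n 1213 xy 534.8 -344.7 LxW 151.9 53.3 ang -13.3 z med 78.3 rgb [105.  64.  29.]
px [490. 191.] n 1259 xy 515.3 -427.8 LxW 151.4 55.7 ang -13.2 z med 79.3 rgb [110.  69.  32.]
sponge
px [358. 185.] n 803 xy 546.4 -90.2 LxW 100.2 61.0 ang -75.2 z med 28.2 rgb [ 42.  70. 124.]
jig
px [176. 168.] n 1043 xy 591.6 392.5 LxW 153.4 55.0 ang 87.7 z med 72.4 rgb [101.  61.  26.]
wing
px [172. 186.] n 165 xy 539.7 394.8 LxW 60.1 16.0 ang -54.6 z med 98.2 rgb [19. 16. 15.]
px [314. 148.] n 165 xy 547.4 -234.8 LxW 122.1 17.7 ang -6.9 z med 53.8 rgb [67. 44. 28.]
px [339. 189.] n 637 xy 426.1 -88.4 LxW 152.5 50.1 ang -80.9 z med 49.9 rgb [151. 104.  66.]
px [358. 304.] n 576 xy 308.3 264.7 LxW 121.3 43.5 ang 7.9 z med 52.4 rgb [ 60. 166. 157.]
rack
px [336. 110.] n 508 xy 516.8 -427.0 LxW 153.6 60.3 ang -11.8 z med 78.3 rgb [133.  92.  58.]
px [325. 123.] n 532 xy 536.5 -345.0 LxW 153.6 58.7 ang -13.4 z med 77.6 rgb [130.  89.  56.]
px [313. 138.] n 576 xy 555.8 -261.2 LxW 151.7 55.5 ang -12.8 z med 76.4 rgb [138.  94.  59.]
sponge
px [300. 186.] n 474 xy 548.3 -91.2 LxW 104.6 59.3 ang -74.4 z med 27.7 rgb [ 44.  87. 155.]
jig
px [221. 322.] n 1588 xy 580.8 392.5 LxW 152.0 80.6 ang 86.2 z med 72.1 rgb [140.  96.  61.]
wing
px [241. 323.] n 175 xy 541.2 394.7 LxW 59.0 14.3 ang -53.7 z med 98.7 rgb [37. 36. 36.]
```

View pics/t11.png

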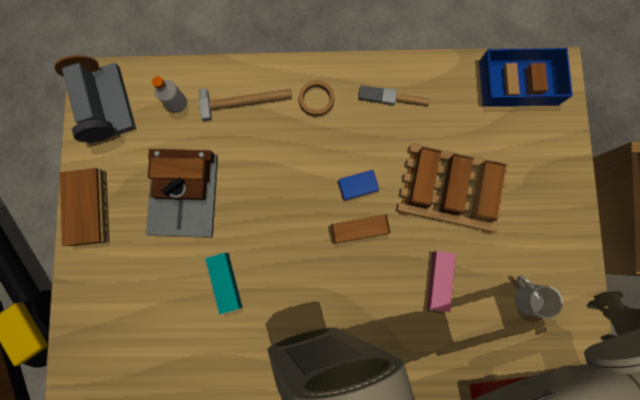

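View pics/t11j.png

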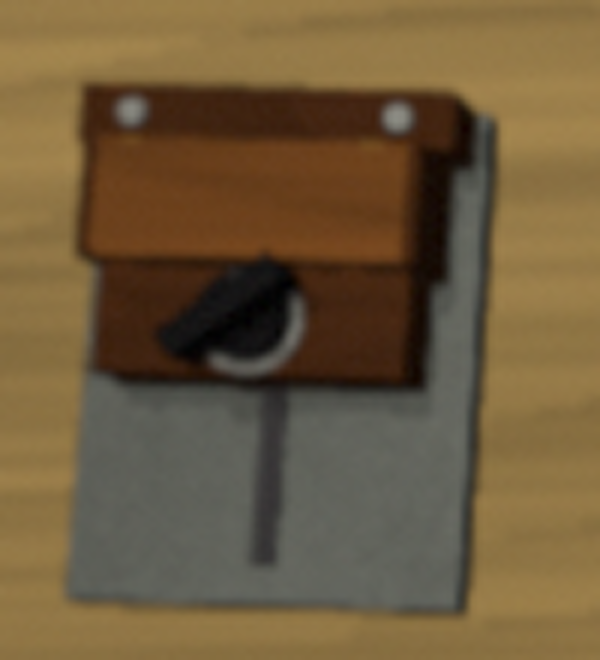

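View pics/s11j.png

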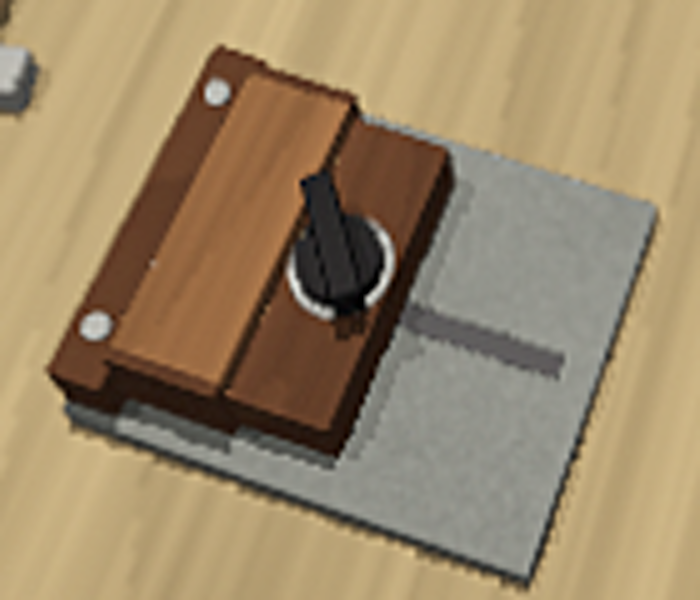

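```bash
python3 - <<'E'
from h import *
print(job.hand_in())
E
```

```text
the job is handed in; nothing more can be done
None
```

The job is done and handed in at about 48 s of the 192 s allowed. All five blanks were present: three damp ones are on the rack, one dry one is clamped in the jig, and the other dry one is flat on the bench.

**Weights:**

| Start position (x, y) | Weight | Where it is now |
|---|---|---|
| (420, 100) | about 2.0 N, dry | clamped in the jig |
| (541, 108) | about 3.7 N, damp | rack, far slot |
| (425, −89) | about 2.2 N, dry | flat on the bench where it started |
| (665, −103) | about 3.4 N, damp | rack, middle slot |
| (666, 111) | about 3.8 N, damp | rack, near slot |

**Jig:** I loosened the knob, drew the jaw back, laid the blank in and let go. I then pushed the jaw until I felt contact and tightened the knob. When the turning torque reached 1.9 N m I took that as the end stop.

**Last checks:**
- **Clamped blank:** it lies flat with its top at 72 mm, and no gap shows in either view. The jaw-to-fence distance works out at about 53.4 mm, against the 53.3 mm the gripper measured across the blank.
- **Rack:** all three blanks are flat, in their slots and parallel to within a degree.
- **Sanding block:** it has not moved by more than 1 mm, which is within measuring error.
- **Knob angle:** I could not read it directly. The wing ended about 5° tighter than where it started, and I eased the gripper back 3° as I let go.
- **Knocks and slips:** I saw neither a knocked blank nor a slackened grip.

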